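Set and tighten the sliding stop of a rack nest

ROBOT

A 6-joint arm with a two-finger parallel gripper is mounted at the origin on a cart in front of the work surface, level with it; the furniture and walls round the work are solid. World frame = base frame: x ahead of the robot, y to its left, z up, the work surface at z = 0. Lengths are in m, angles in rad, forces in N, time in s.
With the tool pointing down it reaches from about 0.35 to 0.975 m from the base axis. Payload 4.9 kg.
Tool frame: the origin (TCP) lies midway between the tips of the shut fingers; the grasp point (between the pads) lies 19 mm behind it; z points along the fingers, y is the line along which they close (so a half turn about z gives the same grasp; the last joint's range is limited). The gripper opens to 85 mm and grips with 20 to 120 N. Pads are 22 mm wide; open, the fingers measure 114 mm over their backs; the gripper's body (76 mm by 85 mm) begins 54 mm behind the grasp point. The pads swing forward as they close: fully open they stand 13 mm farther back than shut.
Start: joints at [-1.343, 0.053, 1.613, -0, 1.476, -0.119], TCP at [0.212, -0.588, 0.231] pointing down, gripper open.
Joint ranges: [-3.01, 3.01], [-1.01, 2.22], [0.06, 2.58], [-1.02, 4.17], [0.09, 2.62], [-3.14, 3.14]. Speed limits (rad/s): [2.57, 2.57, 3.14, 3.14, 3.14, 3.14].

INTERFACE

Orientations are given as a rotation vector (axis times angle).
In Python, from station import ctrl, optics, job gives the robot as it stands.
- The arm moves only by the shell command python3 -m jog 'ROWS' [OPENING] [FORCE]. ROWS is JSON, a list of rows, each a list of 2 entries, a list of its own where there are three numbers: the shift along the tool's x, y, z in m, then the turn, a rotation vector about the tool's x, y, z in rad. A call has 1 to 5 rows; each row is the pose to reach, as a shift and turn from the pose commanded when the call began, along the tool's axes at that moment; what a row does not reach only later rows make up. A row lasts 1/10 s, in which the tool goes at most 50 mm and 8.59 degrees, less where a joint would pass 70% of its speed; a pose out of reach is approached as far as the arm can. A call with a gripper value outside its range is refused whole. OPENING is the opening, from 0 (shut) to 1 (fully open), set as the call begins (- or left out, the last holds). The fingers move at their own pace and stop on an object; FORCE is the grip in N (left out, the last holds). Time passes only in rows, so rows that repeat a pose let the fingers close. It gives the time, the measured TCP pose, the force, the opening and the grip force at its end, in the units of the state.
- ctrl.get_obs(): the state, without advancing time (a new reading comes with each control period).
- optics.get_image(name): name is "scene" or "top" or "wrist"; returns a dict with "image" (400x640x3 uint8, blue, green, red), "fx", "fy", "cx", "cy" (pixels), "D" ([k1, k2, p1, p2, k3] as OpenCV has them; the pictures are not rectified), "rvec" (rotation vector, rad) and "tvec" (3), from world to camera coordinates, as OpenCV has them; the wrist camera has in their place "mount" (4x4, takes a point from camera to tool coordinates, whose origin is the TCP and whose axes are the flange's). Camera axes: x right, y down, z forward; pixel columns grow to the right and rows downward; lengths in m; the calibration is good to about 2 mm. A picture is of the moment at which its call begins: read the wrist's pose just before it. There is no depth.
- job.finish_job(): hands the job in; it is judged then, once.
The state is a dict: "t": time; "q": joint angles; "dq": joint speeds; "effort": joint torques, N m; "tool_pos": TCP position; "tool_rot": TCP orientation; "contact_force": force on the tool from outside, world axes, zero at the start; "wrist_torque": the same for the moment, N m; "opening": finger opening in m; "grip_force": force on a finger pad.
Only numpy, scipy, OpenCV 4.12 (cv2) and the standard library are available. Lean on these libraries where they do the work, as an engineer would, in place of code of your own. Each camera call takes 0.05 s, during which the arm holds its last target. There are 200 camera calls.

TASK

Set up the rack nest for the small vial rack: slide its end stop along the slot until the index line on its foot meets the long graduation line, then take the T-handle socket wrench from its inclined rest, stand it on the hex nut and let go of it. Take the wrench anew by its crossbar and turn the nut clockwise until it will go no further; leave the end stop on the line and the wrench standing on the nut, and disturb nothing else.

Things in the scene. Friction and masses are not known exactly. Their poses are not given: they have to be found in the camera images.
- stop_grip (a point): Grip point of the nest's end stop, a steel angle: upright plate 10 mm thick (along the nest's y), 78 mm wide (along its x), top edge 14 mm above this point, which is mid-thickness, mid-width, 52 mm above the worktop. Its 6 mm thick foot, 44 mm wide, runs 104 mm to the nest's -y side; the nut stands on it at least 35 mm from the upright. Axes as the nest's
- stop_index (a point): Index line engraved on the foot of the stop, at the foot's edge on the nest's -x side, 22 mm above the worktop; it moves with the stop
- mark (a point): Inner end of the long graduation line (1.6 mm wide; the only one that crosses the whole guide rail and runs on over the plate), at the same height as the index line. The two meet when stop_index and mark coincide; the nest's +y leads from the starting position to the mark
- stop (a joint): Travel of the end stop along its slot, in m, 0 to 0.055 growing towards the nest's +y; friction 2.5 N, it stays where it is left; once the nut is tight it is clamped
- nest: Rack nest, fixed: aluminium plate 120 x 260 x 16 mm on the worktop, origin under its centre, x across (towards the back rail), y along the slide, z up. Steel rails 22 mm high along its +y end and the +y part of its +x edge; two low guide rails 6 mm high carry the graduation
- nut_top (a point): Centre of the top of the hex nut (17 mm across flats, 18 mm high, chamfered top, on a washer of 25 mm diameter), 44 mm above the worktop; axis vertical. Its x axis points to a corner of the hexagon and turns with the nut
- nut (a joint): Turn of the nut in rad, growing clockwise seen from above (right-hand thread); starts loose at 0.02 to 0.35, friction 0.1 N m, begins to clamp the foot at about 0.8 (up to 0.2 N m), ends firmly at 1.2. It stays where it is left
- wrench: T-handle socket wrench, about 0.16 kg: socket 26 mm in diameter for the lowest 34 mm, hexagonal hole 18.3 mm across flats, 16.5 mm deep; round shaft of 14 mm above; at the top a round crossbar 12 mm thick, 84 mm long. Origin at the centre of the socket's mouth, z along the shaft to the crossbar, y along the crossbar, x to a corner of the hole. Starts leaning 40 degrees from vertical, top towards the rest's x
- shaft_grip (a point): Point on the wrench's shaft axis 94 mm above the socket's mouth and 46 mm below the crossbar; axes as the wrench's. The shaft is free for a grasp from about 80 to 120 mm above the mouth
- crossbar (a point): Middle of the wrench's crossbar, 140 mm above the socket's mouth, on the shaft axis; axes as the wrench's. The hub there is 17 mm thick and rises 8 mm above this point
- socket_mouth (a point): Centre of the mouth of the wrench's socket. When the wrench is seated on the nut this lies 16.5 mm below nut_top
- wrench_rest: Inclined rest of grey plastic, fixed, 104 x 60 mm, 61 mm high; origin under its centre, x towards the side to which the wrench leans. Open upwards: the wrench lifts straight up out of it
- vial_rack: White rack with small glass vials, 76 x 98 x 54 mm, origin under its centre; leave it alone
- cup_b: Specimen cup with screw lid, 62 mm in diameter, 69 mm high; origin under its centre; leave it alone
- petri_b: Petri dish, 90 mm in diameter, 14 mm high; origin under its centre; leave it alone

How it is judged:
By the outcome, as a careful person would: the job done as asked, in the order asked, and still so for the second after the job is handed in, with the robot touching nothing.
It also fails if it takes over 72 s, if anything falls off the work surface, if the arm or the gripper's body presses on something with over 40 N, if the wrist force passes 120 N, or if a joint passes its speed limit or range.

## Working session

There is one attempt and no reset: what is moved stays moved. The work goes in short steps, Python scripts to look and compute and a shell command to move; the robot and the scene stay as the last step left them, time stands still between calls to the robot, and variables do not carry over. Pictures are saved under pics/ and viewed, at most 10 in all, crops included, and the job is handed in when it is done.

```bash
ls; mkdir -p pics
cat > h.py <<'E'
import numpy as np, cv2
from scipy.spatial.transform import Rotation as R
from station import ctrl, optics, job
def cam(name):
    o=ctrl.get_obs(); d=optics.get_image(name)
    K=np.array([[d['fx'],0,d['cx']],[0,d['fy'],d['cy']],[0,0,1]],float); D=np.array(d['D'],float)
    if name=='wrist':
        T=np.eye(4);T[:3,:3]=R.from_rotvec(o['tool_rot']).as_matrix();T[:3,3]=o['tool_pos']
        W=T@np.array(d['mount'])
    else:
        Rm=R.from_rotvec(np.ravel(d['rvec'])).as_matrix();W=np.eye(4);W[:3,:3]=Rm.T;W[:3,3]=-Rm.T@np.ravel(d['tvec'])
    return d['image'],K,D,W
def ray(c,px):
    _,K,D,W=c
    u=cv2.undistortPoints(np.array([[px]],float),K,D)[0,0]
    v=W[:3,:3]@np.array([u[0],u[1],1]); return W[:3,3],v/np.linalg.norm(v)
def onz(c,px,z):
    o,v=ray(c,px); return o+v*(z-o[2])/v[2]
def tri(rs):
    A=np.zeros((3,3));b=np.zeros(3)
    for o,v in rs:
        P=np.eye(3)-np.outer(v,v);A+=P;b+=P@o
    return np.linalg.solve(A,b)
def proj(c,p):
    _,K,D,W=c;V=np.linalg.inv(W)
    return cv2.projectPoints(np.array([p],float),cv2.Rodrigues(V[:3,:3])[0],V[:3,3],K,D)[0][0,0]
def totool(p):  # world point -> tool frame
    o=ctrl.get_obs();return R.from_rotvec(o['tool_rot']).inv().apply(np.array(p)-o['tool_pos'])
E
python3 - <<'E'
from h import *
import pickle
C={n:cam(n) for n in('scene','top','wrist')}
pickle.dump(C,open('c0.pkl','wb'))
cv2.imwrite('pics/a.png',np.vstack([C['scene'][0],C['top'][0]])[:, :])
for n in C: cv2.imwrite(f'pics/{n}0.png',C[n][0]);print(n,C[n][3][:3].round(3).tolist(),C[n][1][0,0])
print(ctrl.get_obs())
E
```

```text
pics
scene [[-0.865, -0.272, 0.422, -0.109], [-0.502, 0.479, -0.72, 1.079], [-0.006, -0.835, -0.551, 0.909]] 487.61500008121686
top [[0.052, -0.973, 0.224, 0.241], [-0.999, -0.052, 0.005, -0.004], [0.006, -0.224, -0.975, 1.445]] 497.01934871474884
wrist [[0.34, -0.896, -0.285, 0.284], [-0.941, -0.325, -0.1, -0.561], [-0.003, 0.302, -0.953, 0.374]] 324.59726872866946
{'t': 0.15, 'q': array([-1.34299445e+00,  5.32192777e-02,  1.61395856e+00, -2.46806387e-06,
        1.47598674e+00, -1.19010882e-01]), 'dq': array([-1.54313551e-03, -1.52471364e-03, -3.50046283e-03,  5.35415923e-04,
        7.02675144e-05, -5.32675250e-04]), 'effort': array([ 3.93833925e-04, -3.94243026e+01, -3.70722342e+01, -1.47732953e-04,
        4.71349515e-03, -2.07175128e-05]), 'tool_pos': array([ 0.21232433, -0.58732541,  0.23034868]), 'tool_rot': array([-3.09293141e+00, -5.41775682e-01,  1.38030257e-04]), 'contact_force': array([ 0.26384974, -0.1516619 ,  0.15371212]), 'wrist_torque': array([-0.00188395,  0.0400967 ,  0.02602756]), 'grip_force': 0.0, 'opening': 0.08548659870575351}
```

View pics/top0.png

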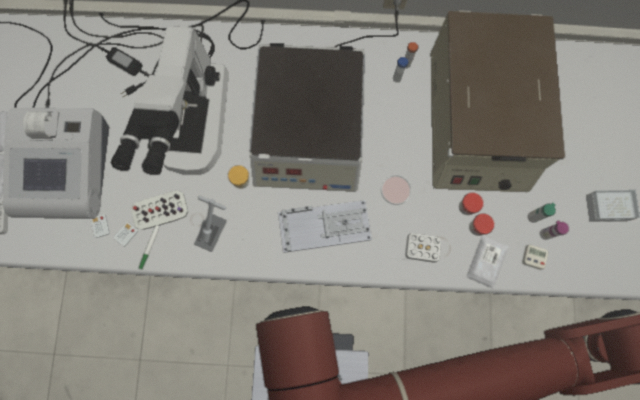

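View pics/scene0.png

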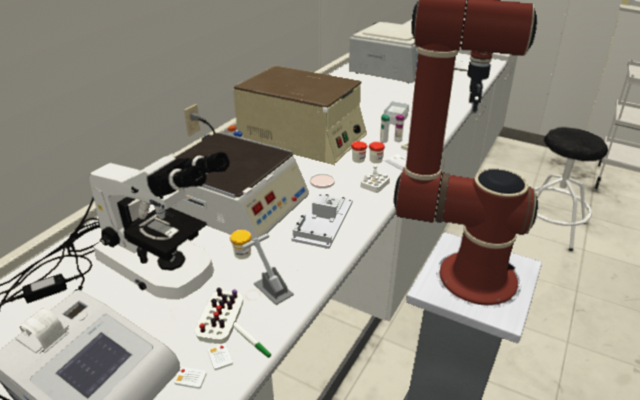

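The top view shows the nest at about (325,226), the wrench rest at (210,232) with the wrench leaning up-image, and the stop near (345,222). I'll enlarge those areas.

Run:
```python
from h import *
import pickle
C=pickle.load(open('c0.pkl','rb'))
t=C['top'][0];s=C['scene'][0]
f=lambda im,x,y,w,h,k:cv2.resize(im[y:y+h,x:x+w],None,fx=k,fy=k,interpolation=cv2.INTER_CUBIC)
a=f(t,180,188,200,70,4); b=f(s,225,165,133,150,3) ; b=f(s,225,170,200,135,2.2) if 0 else f(s,225,170,200,75,4)
cv2.imwrite('pics/z.png',np.vstack([a,b]))
for n,p in (('nest',(325,226)),('rest',(210,232)),('bar',(211,203))): print(n,onz(C['top'],p,.016))
```

```text
nest [ 0.49734097 -0.02034616  0.016     ]
rest [0.46174585 0.31322576 0.016     ]
bar [0.54816492 0.31890795 0.016     ]
```

View pics/z.png

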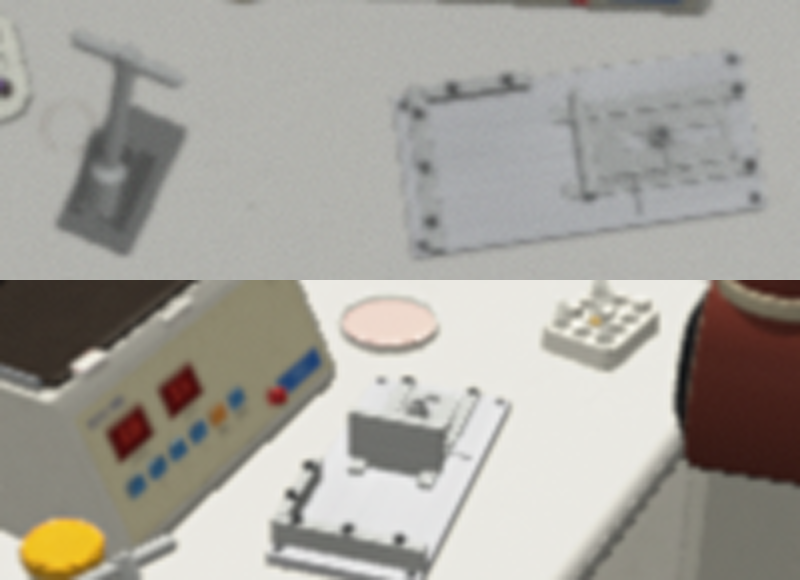

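```bash
python3 -m jog '[[[0.17,-0.15,-0.02],[0,0,0]],[[0.17,-0.15,-0.02],[0,0,0]],[[0.17,-0.15,-0.02],[0,0,0]],[[0.17,-0.15,-0.02],[0,0,0]],[[0.17,-0.15,-0.02],[0,0,0]]]'
python3 -m jog '[[[0.17,-0.15,0],[0,0,0]],[[0.17,-0.15,0],[0,0,0]],[[0.17,-0.15,0],[0,0,0]],[[0.17,-0.15,0],[0,0,0]],[[0.17,-0.15,0],[0,0,0]]]'
python3 -m jog '[[[0.123,-0.103,0],[0,0,0.2]],[[0.123,-0.103,0],[0,0,0.2]],[[0.123,-0.103,0],[0,0,0.2]],[[0.123,-0.103,0],[0,0,0.2]],[[0.123,-0.103,0],[0,0,0.2]]]' 0.6
python3 - <<'E'
from h import *
import pickle
c=cam('wrist');pickle.dump(c,open('c1.pkl','wb'))
cv2.imwrite('pics/w1.png',c[0]);o=ctrl.get_obs();print(o['t'],o['tool_pos'],R.from_rotvec(o['tool_rot']).as_matrix()[:2,0],o['q'])
E
```

```text
t: 0.65
tool_pos: [0.3225, -0.3861, 0.2514]
tool_rot: [-3.094, -0.545, -0.001]
contact_force: [-0.1, -0.5, 1.1]
opening: 0.0854
grip_force: 0.0
t: 1.15
tool_pos: [0.4311, -0.187, 0.2511]
tool_rot: [-3.093, -0.546, -0.001]
contact_force: [0.0, -1.0, -0.4]
opening: 0.0855
grip_force: 0.0
t: 1.65
tool_pos: [0.5114, -0.0492, 0.2508]
tool_rot: [-3.132, -0.237, 0.001]
contact_force: [-0.9, -0.6, -0.3]
opening: 0.0513
grip_force: 0.0
1.7 [ 0.51085862 -0.05052974  0.25080855] [0.98888651 0.14866762] [-2.43420241e-01 -2.28769106e-01  1.84447119e+00 -3.98196371e-04
  1.52701263e+00  1.17817289e+00]
```

View pics/w1.png

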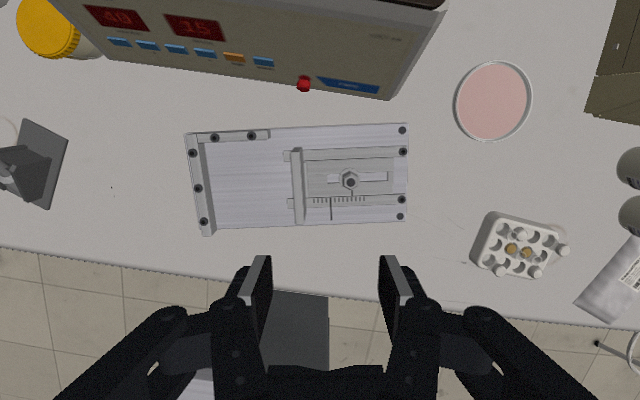

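The view shows the upright at (298,185), nut at (350,182), long graduation at (331,200–220) and index near (352,192). I'll take one enlarged crop.

Run:
```python
from h import *
import pickle
c=pickle.load(open('c1.pkl','rb'))
cv2.imwrite('pics/w1z.png',cv2.resize(c[0][140:230,285:415],None,fx=6,fy=6,interpolation=cv2.INTER_CUBIC))
a=onz(c,(204,236),.016);b=onz(c,(409,222),.016);print(a,b,np.linalg.norm(a-b),np.degrees(np.arctan2(-(a-b)[0],(a-b)[1])))
```

```text
[0.40573608 0.09145764 0.016     ] [ 0.46358353 -0.16147588  0.016     ] 0.25946424369137466 12.882338213179427
```

View pics/w1z.png

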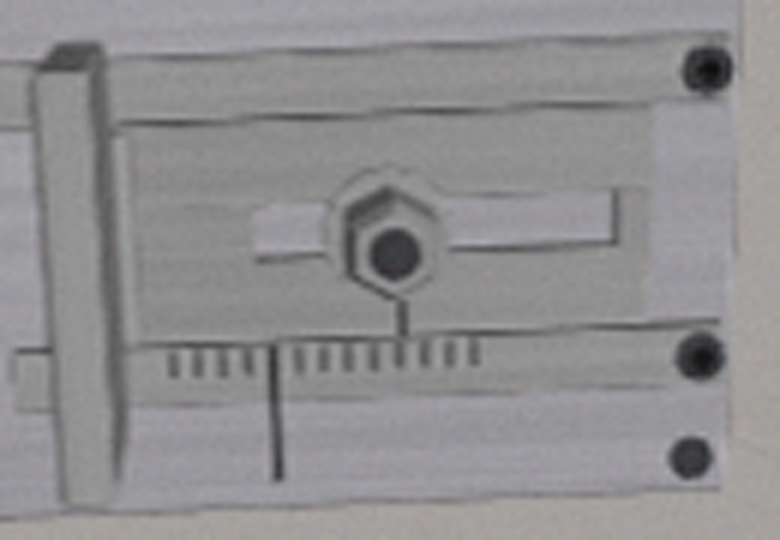

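Run:
```python
from h import *
import pickle
c=pickle.load(open('c1.pkl','rb'))
g=lambda x,y:(285+(x+.5)/6-.5,140+(y+.5)/6-.5)
P=lambda n,x,y,z:print(n,*onz(c,g(x,y),z).round(4)) or onz(c,g(x,y),z)
i=P('index',403,334,.022);m=P('mark',272,345,.022);d=m-i
print(np.linalg.norm(d),np.degrees(np.arctan2(-d[0],d[1])))
u=[P('u',*q,.066) for q in((38,70),(92,70),(115,490),(62,503))];u=np.array(u)
print(u.mean(0),np.degrees(np.arctan2((u[0]-u[3])[1],(u[0]-u[3])[0])),np.degrees(np.arctan2((u[1]-u[2])[1],(u[1]-u[2])[0])))
print(P('nut',395,253,.044)); print(totool(u.mean(0)), totool(i),totool(m))
```

```text
index 0.4885 -0.084 0.022
mark 0.4823 -0.0586 0.022
0.0261245061561239 13.661149009930138
u 0.5363 -0.0097 0.066
u 0.5376 -0.0187 0.066
u 0.4636 -0.0324 0.066
u 0.4597 -0.0232 0.066
[ 0.49927741 -0.02097389  0.066     ] 10.043532012935572 10.476493274437779
nut 0.5093 -0.077 0.044
[ 0.50931296 -0.07704094  0.044     ]
[-0.00683879 -0.03093773  0.18481872] [-0.02685598  0.02974258  0.2288388 ] [-0.02918348  0.00372196  0.22884317]
```

```bash
python3 -m jog '[[[-0.007,-0.031,0.02],[0,0,-0.07]],[[-0.007,-0.031,0.06],[0,0,-0.07]],[[-0.007,-0.031,0.1],[0,0,-0.07]],[[-0.007,-0.031,0.13],[0,0,-0.07]],[[-0.007,-0.031,0.14],[0,0,-0.07]]]' 0.38 40
python3 -m jog '[[[0,0,0.02],[0,0,0]],[[0,0,0.045],[0,0,0]],[[0,0,0.065],[0,0,0]],[[0,0,0.077],[0,0,0]],[[0,0,0.077],[0,0,0]]]'
python3 - <<'E'
from h import *
import pickle
c=cam('wrist');pickle.dump(c,open('c2.pkl','wb'))
cv2.imwrite('pics/w2.png',c[0][:300])
E
```

```text
t: 2.2
tool_pos: [0.4962, -0.0225, 0.1072]
tool_rot: [-3.122, -0.337, 0.011]
contact_force: [-1.0, -0.0, 0.3]
opening: 0.0327
grip_force: 0.0
t: 2.7
tool_pos: [0.4986, -0.0223, 0.0334]
tool_rot: [-3.123, -0.338, 0.004]
contact_force: [-0.5, 0.4, -0.6]
opening: 0.0324
grip_force: 0.0
```

View pics/w2.png

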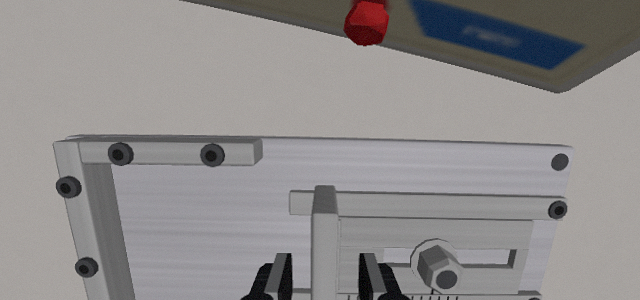

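The upright (x≈325) sits centred between the fingers (290, 360). Close, then slide 26 mm.

```bash
python3 -m jog '[[[0,0,0],[0,0,0]],[[0,0,0],[0,0,0]],[[0,0,0],[0,0,0]],[[0,0,0],[0,0,0]],[[0,0,0],[0,0,0]]]' 0 40
python3 -m jog '[[[0,-0.006,0],[0,0,0]],[[0,-0.012,0],[0,0,0]],[[0,-0.018,0],[0,0,0]],[[0,-0.024,0],[0,0,0]],[[0,-0.024,0],[0,0,0]]]'
python3 - <<'E'
from h import *
import pickle
C={n:cam(n) for n in('scene','top','wrist')};pickle.dump(C,open('c3.pkl','wb'))
cv2.imwrite('pics/w3.png',C['wrist'][0])
for n in C: print(n,proj(C[n],(0.4823,-.0586,.022)))
E
```

```text
t: 3.25
tool_pos: [0.5007, -0.022, 0.036]
tool_rot: [3.123, 0.338, 0.004]
contact_force: [-1.3, 0.0, 5.5]
opening: 0.0094
grip_force: 40.3
t: 3.75
tool_pos: [0.4959, 0.0021, 0.036]
tool_rot: [3.123, 0.339, 0.006]
contact_force: [0.8, 0.4, 6.1]
opening: 0.0094
grip_force: 40.5
scene [334.06421234 211.35720632]
top [337.96335876 231.42670011]
wrist [426.09837983 295.21381433]
```

Run:
```python
import pickle,cv2
C=pickle.load(open('c3.pkl','rb'))
cv2.imwrite('pics/w3z.png',cv2.resize(C['wrist'][0][230:340,360:520],None,fx=5,fy=5,interpolation=cv2.INTER_CUBIC))
```

```text
(no output)
```

View pics/w3z.png

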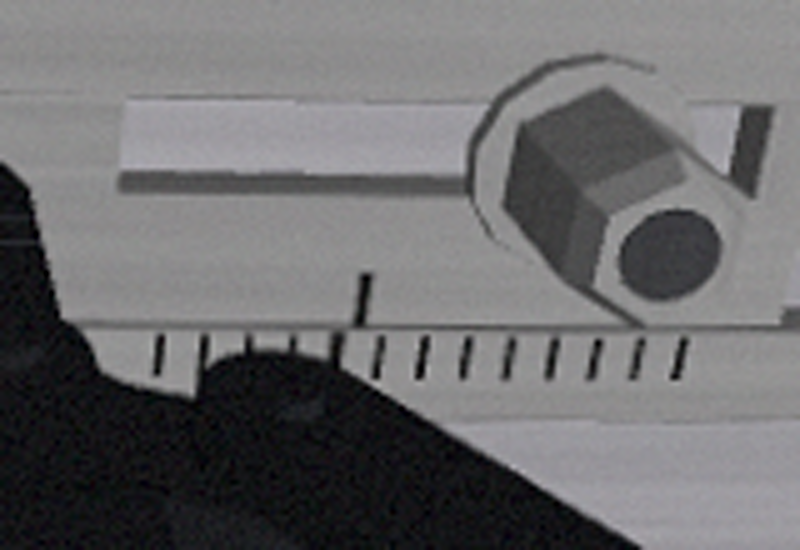

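The index (361,325) is 0.52 of the 5 mm tick spacing to the right of the long line (337,333), so about 2.6 mm remains.

```bash
python3 -m jog '[[[0,-0.0013,0],[0,0,0]],[[0,-0.0026,0],[0,0,0]],[[0,-0.0026,0],[0,0,0]],[[0,-0.0026,0],[0,0,0]]]'
python3 - <<'E'
from h import *
import pickle
c=cam('wrist');pickle.dump(c,open('c4.pkl','wb'))
im=c[0][230:340,360:520].astype(int).mean(2)
# intensity rows crossing index (crop5 y~290,310 -> 58,62) and ticks (y~345->69)
for r in (58,61,63,67,68,69,70): print(r,im[r,25:85].astype(int).tolist())
E
```

```text
t: 4.3
tool_pos: [0.4955, 0.0041, 0.036]
tool_rot: [3.122, 0.339, 0.006]
contact_force: [1.0, -0.9, 5.2]
opening: 0.0095
grip_force: 40.3
58 [138, 137, 136, 136, 135, 137, 138, 135, 137, 136, 136, 134, 136, 133, 141, 141, 135, 136, 136, 137, 138, 136, 139, 137, 139, 140, 138, 137, 138, 137, 137, 137, 136, 139, 139, 138, 137, 134, 142, 139, 137, 141, 140, 140, 141, 146, 103, 18, 37, 118, 141, 142, 137, 143, 138, 139, 139, 137, 142, 142]
61 [144, 144, 143, 144, 147, 141, 143, 143, 141, 142, 143, 142, 144, 142, 142, 144, 144, 142, 145, 140, 141, 143, 144, 143, 144, 140, 145, 145, 139, 141, 140, 142, 144, 141, 145, 143, 142, 141, 143, 144, 142, 140, 143, 142, 142, 125, 66, 15, 88, 138, 141, 143, 143, 143, 147, 143, 144, 139, 146, 144]
63 [138, 143, 138, 139, 142, 142, 140, 141, 142, 146, 139, 142, 146, 142, 141, 148, 146, 147, 142, 145, 146, 146, 150, 147, 147, 145, 144, 145, 146, 150, 150, 146, 147, 147, 149, 149, 152, 152, 152, 151, 148, 145, 147, 146, 149, 114, 34, 15, 123, 150, 147, 146, 144, 148, 145, 145, 147, 149, 144, 147]
67 [145, 146, 147, 149, 145, 146, 143, 143, 149, 118, 26,
[... 399 characters left out ...]
9, 148, 150, 132, 71, 73, 135, 146, 148, 145, 144, 138, 82, 20, 15, 121, 150, 147, 144, 145, 150, 101, 26, 106, 143, 147, 146, 145]
69 [146, 144, 149, 148, 149, 143, 148, 147, 154, 86, 11, 120, 154, 145, 147, 148, 147, 148, 79, 37, 128, 154, 156, 152, 131, 119, 108, 54, 44, 91, 123, 128, 139, 153, 155, 130, 42, 74, 134, 149, 147, 147, 151, 131, 78, 17, 34, 125, 152, 142, 146, 146, 151, 79, 19, 108, 144, 146, 145, 149]
70 [144, 143, 147, 145, 143, 144, 147, 147, 152, 68, 15, 139, 146, 148, 145, 145, 146, 148, 56, 34, 106, 117, 99, 95, 68, 52, 47, 24, 21, 36, 55, 67, 75, 91, 94, 76, 35, 100, 153, 150, 146, 146, 148, 132, 78, 9, 42, 127, 149, 145, 146, 145, 154, 78, 16, 140, 144, 146, 145, 144]
```

Index and long line now agree to about 0.2 mm. Release, back off upward and look at the nut from above.

```bash
python3 -m jog '[[[0,0,0],[0,0,0]],[[0,0,0],[0,0,0]],[[0,0,-0.02],[0,0,0]],[[0,0,-0.06],[0,0,0]],[[0,0,-0.1],[0,0,0]]]' 0.35
python3 -m jog '[[[0.01,0.03,-0.02],[0,0,0]],[[0.035,0.055,-0.04],[0,0,0]],[[0.035,0.055,-0.04],[0,0,0]],[[0.035,0.055,-0.04],[0,0,0]]]'
python3 - <<'E'
from h import *
import pickle
C={n:cam(n) for n in('scene','top','wrist')};pickle.dump(C,open('c5.pkl','wb'));c=C['wrist']
p=proj(c,(0.5036,-0.0514,.044));print(p, proj(c,(.482,-.059,.022)))
x,y=(p-[55,45]).astype(int)
a=cv2.resize(c[0][y:y+90,x:x+110],None,fx=5,fy=5,interpolation=cv2.INTER_CUBIC);print(x,y)
t=cv2.resize(C['top'][0][188:256,185:245],None,fx=4,fy=4,interpolation=cv2.INTER_CUBIC)
s=cv2.resize(C['scene'][0][225:305,235:305],None,fx=2.5,fy=2.5,interpolation=cv2.INTER_CUBIC)
z=np.zeros((480,800,3),np.uint8);z[:450,:550]=a;z[:272,560:800]=t;z[275:475,560:735]=s;cv2.imwrite('pics/n5.png',z)
E
```

```text
t: 4.85
tool_pos: [0.4921, 0.0047, 0.1337]
tool_rot: [-3.122, -0.341, 0.006]
contact_force: [1.2, 0.1, 0.4]
opening: 0.0297
grip_force: 0.0
t: 5.25
tool_pos: [0.5396, -0.042, 0.1739]
tool_rot: [-3.123, -0.339, 0.002]
contact_force: [-0.7, -0.3, 0.2]
opening: 0.03
grip_force: 0.0
[328.85454342 233.41020806] [331.36391302 246.15150186]
273 188
```

View pics/n5.png

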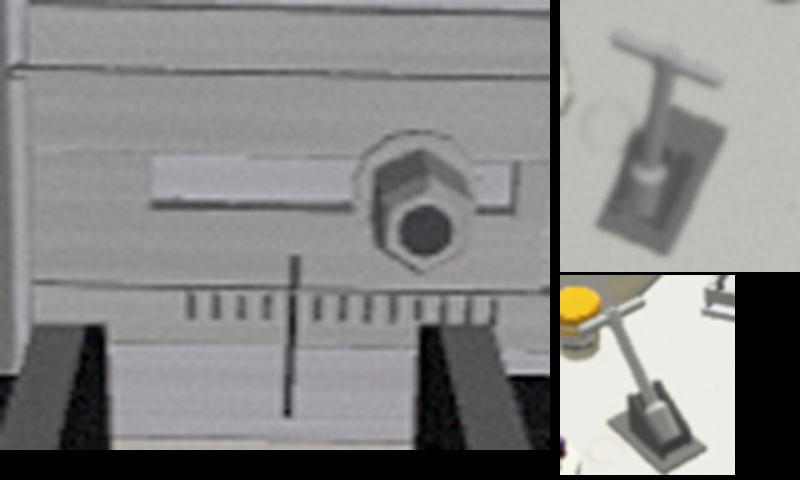

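The index line meets the long line (291–295, 285); the nut is at (358,234) in full-frame pixels and stayed put as the stop slid. Now view the wrench from two wrist poses.

```bash
python3 - <<'E'
from h import *
import pickle
C=pickle.load(open('c5.pkl','rb'));c=C['wrist']
g=lambda x,y:(273+(x+.5)/5-.5,188+(y+.5)/5-.5)
print('nut',onz(c,g(425,230),.044))
a=onz(c,g(420,150),.026);b=onz(c,g(423,272),.042);print(a,b,np.linalg.norm((a-b)[:2]),np.degrees(np.arctan2(*(a-b)[[1,0]])))
S=C['scene'];T=C['top']
tp=lambda X,Y:(185+(X-560+.5)/4-.5,188+(Y+.5)/4-.5);sp=lambda X,Y:(235+(X-560)/2.5,225+(Y-275)/2.5)
for n,p,q in(('L',(613,38),(578,329)),('R',(720,78),(643,303)),('hub',(664,55),(613,314))):print(n,tri([ray(T,tp(*p)),ray(S,sp(*q))]))
E
python3 -m jog '[[[0.02,-0.04,-0.03],[0,0,0]],[[0.035,-0.2,-0.1],[0,0,0]],[[0.035,-0.2,-0.1],[0,0,0]],[[0.035,-0.2,-0.1],[0,0,0]],[[0.035,-0.22,-0.1],[0,0,0]]]'
python3 - <<'E'
from h import *
import pickle
pickle.dump(cam('wrist'),open('c6.pkl','wb'))
E
python3 -m jog '[[[0,-0.05,0],[0,0,0]],[[0,-0.1,0],[0,0,0]],[[0,-0.12,0],[0,0,0]],[[0,-0.12,0],[0,0,0]]]'
python3 - <<'E'
from h import *
import pickle
pickle.dump(cam('wrist'),open('c7.pkl','wb'))
a,b=[pickle.load(open(f,'rb')) for f in('c6.pkl','c7.pkl')]
cv2.imwrite('pics/w67.png',np.vstack([a[0][0:300],b[0][0:300]]))
for c in(a,b):print(proj(c,(.52,.32,.13)),proj(c,(.46,.31,.03)))
E
```

```text
nut [ 0.50903808 -0.07685807  0.044     ]
[ 0.51786795 -0.07536654  0.026     ] [ 0.50010288 -0.07893937  0.042     ] 0.018120781411398963 11.371394573168523
L [0.53992516 0.33198917 0.12719588]
R [0.51491279 0.25630161 0.12063978]
hub [0.52686664 0.29431146 0.12727105]
t: 5.9
tool_pos: [0.5256, 0.1826, 0.2752]
tool_rot: [-3.123, -0.341, -0.001]
contact_force: [0.7, 0.8, -0.3]
opening: 0.03
grip_force: 0.0
t: 6.35
tool_pos: [0.4986, 0.2998, 0.2727]
tool_rot: [3.122, 0.348, -0.004]
contact_force: [-0.5, -1.0, -0.3]
opening: 0.0297
grip_force: 0.0
[177.08487075 165.20317281] [215.43585804 198.77647877]
[309.05382179 163.50262624] [310.84026386 197.77542965]
```

View pics/w67.png

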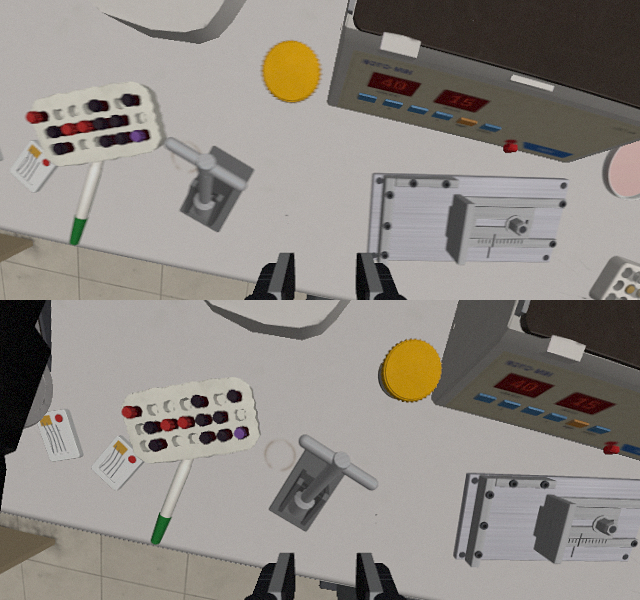

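Hub at (205,161) in view 1 and (340,159) in view 2, bar ends (170,142)/(243,186) and (305,140)/(373,186), shaft entering the socket at about (204,200)/(306,197).

Run:
```python
from h import *
import pickle
a,b=[pickle.load(open(f,'rb')) for f in('c6.pkl','c7.pkl')]
t=lambda p,q:tri([ray(a,p),ray(b,q)])
hub=t((205,161),(340,159));L=t((170,142),(305,140));Rr=t((243,186),(373,186));s=t((204,200),(306,197))
print(hub,L,Rr,s);d=L-Rr;print('bar',np.linalg.norm(d),np.degrees(np.arctan2(-d[0],d[1])),d[2])
v=hub-s;print('shaft',np.linalg.norm(v),v/np.linalg.norm(v),np.degrees(np.arctan2(v[1],v[0])),np.degrees(np.arccos(v[2]/np.linalg.norm(v))))
e=onz(b,(310,137),.005)-onz(b,(269,217),.005);print('rest edge',np.degrees(np.arctan2(e[1],e[0])),np.linalg.norm(e))
# refine: shaft px in gray
cv2.imwrite('pics/w7z.png',cv2.resize(np.hstack([a[0][125:245,155:265],b[0][125:245,260:390]]),None,fx=3.3,fy=3.3,interpolation=cv2.INTER_CUBIC))
```

```text
[0.53018263 0.29424588 0.13288918] [0.53973048 0.3277048  0.13101417] [0.51237704 0.25853599 0.12712513] [0.46615451 0.31587767 0.05612764]
bar 0.07448261220269026 -21.576776852300107 0.003889043447461077
shaft 0.1022734944124817 [ 0.62604807 -0.21150922  0.75055158] -18.66744770547902 41.361820331378496
rest edge -15.463446207433218 0.12020220555768998
```

View pics/w7z.png

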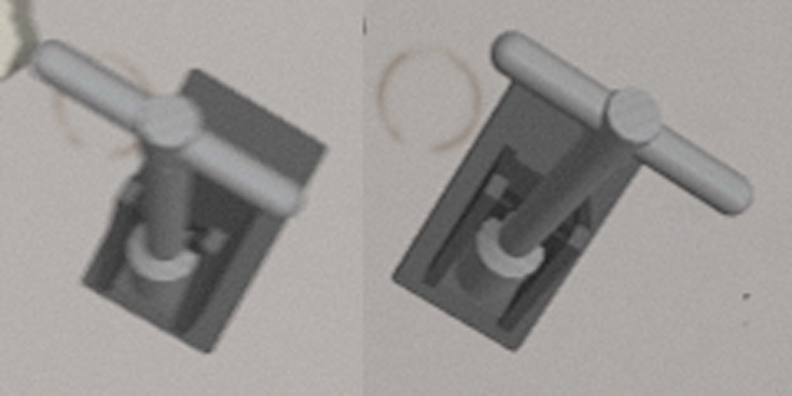

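The wrench leans about 40° towards yaw −20°; both crops confirm the bar, shaft and rest axes. Compute the approach.

```bash
cat >> h.py <<'E'
def ori(yaw,tilt): # deg; tool x at yaw, tilted forward
    return R.from_euler('z',yaw,degrees=True)*R.from_euler('x',180,degrees=True)*R.from_euler('y',tilt,degrees=True)
def goto(p,Rg):
    o=ctrl.get_obs();Rc=R.from_rotvec(o['tool_rot'])
    print('shift',Rc.inv().apply(np.array(p)-o['tool_pos']).round(4),'turn',(Rc.inv()*Rg).as_rotvec().round(4))
E
python3 - <<'E'
from h import *
Rg=ori(-20,5);print(Rg.as_matrix().round(3))
g=np.array([.4977,.3046,.0928])+.019*Rg.as_matrix()[:,2];print(g)
goto(g-.13*Rg.as_matrix()[:,2],Rg)
E
```

```text
[[ 0.936 -0.342  0.082]
 [-0.341 -0.94  -0.03 ]
 [ 0.087  0.    -0.996]]
[0.49925609 0.30403363 0.0738723 ]
shift [-0.0082 -0.0117  0.0695] turn [-0.0233  0.0869  0.5687]
```

```bash
python3 -m jog '[[[-0.008,-0.012,0.02],[-0.023,0.087,0.569]],[[-0.008,-0.012,0.04],[-0.023,0.087,0.569]],[[-0.008,-0.012,0.069],[-0.023,0.087,0.569]],[[-0.008,-0.012,0.069],[-0.023,0.087,0.569]],[[-0.008,-0.012,0.069],[-0.023,0.087,0.569]]]' 0.55 60
python3 - <<'E'
from h import *
import pickle
c=cam('wrist');pickle.dump(c,open('c8.pkl','wb'))
Rg=ori(-20,5)
g=np.array([.4977,.3046,.0928])+.019*Rg.as_matrix()[:,2];goto(g,Rg);print(ctrl.get_obs()['q'])
a=np.array([.604,-.22,.766]);cb=np.array([.5255,.2945,.128])
for k in(0,-.02,-.046,-.08):print(proj(c,cb+k*a))
# edges of the shaft in rows: gray line
im=cv2.cvtColor(c[0],cv2.COLOR_BGR2GRAY)
p=proj(c,cb-.046*a);r=int(round(p[1]))
for rr in(r-15,r,r+15):print(rr,int(p[0])-30,im[rr,int(p[0])-30:int(p[0])+30].tolist())
E
```

```text
t: 6.9
tool_pos: [0.4893, 0.3059, 0.2032]
tool_rot: [3.074, -0.548, 0.133]
contact_force: [-0.3, -0.7, 0.3]
opening: 0.0471
grip_force: 0.0
shift [-0.0021 -0.0008  0.131 ] turn [-0.0008 -0.0006 -0.0019]
[ 0.46061112 -0.07588763  1.7872081  -0.06432988  1.36945323  2.39329351]
[322.45858208 171.54758784]
[322.71085375 186.35688871]
[322.98930832 202.67313052]
[323.28869051 220.18069638]
188 292 [164, 162, 167, 169, 124, 76, 88, 89, 90, 92, 89, 89, 88, 86, 89, 88, 92, 91, 87, 90, 92, 88, 79, 74, 69, 67, 73, 67, 67, 71, 78, 85, 86, 85, 83, 85, 96, 95, 101, 107, 95, 90, 87, 90, 93, 90, 90, 92, 90, 92, 95, 93, 90, 93, 89, 92, 90, 93, 83, 115]
203 292 [150, 143, 151, 163, 137, 75, 82, 91, 92, 90, 89, 94, 91, 78, 66, 61, 61, 60, 54, 67, 83, 74, 74, 74, 69, 70, 71, 72, 73, 70, 78, 85, 83, 90, 89, 92, 93, 98, 103, 99, 86, 72, 79, 77, 74, 61, 64, 60, 64, 60, 71, 83, 90, 91, 87, 91, 90, 90, 83, 126]
218 292 [166, 165, 164, 169, 152, 106, 79, 92, 86, 88, 88, 95, 97, 100, 99, 102, 90, 71, 59, 59, 60, 63, 63, 63, 62, 73, 71, 69, 73, 67, 76, 79, 82, 86, 90, 95, 94, 99, 103, 85, 53, 62, 58, 62, 64, 63, 69, 89, 99, 101, 100, 99, 97, 92, 92, 91, 94, 85, 81, 130]
```

Shaft pixels are centred at 322.5 against 323 predicted. Descend and grip.

```bash
python3 -m jog '[[[-0.002,-0.001,0.03],[0,0,0]],[[-0.002,-0.001,0.07],[0,0,0]],[[-0.002,-0.001,0.1],[0,0,0]],[[-0.002,-0.001,0.12],[0,0,0]],[[-0.002,-0.001,0.131],[0,0,0]]]'
python3 -m jog '[[[0,0,0],[0,0,0]],[[0,0,0],[0,0,0]],[[0,0,0],[0,0,0]],[[0,0,0],[0,0,0]],[[0,0,0],[0,0,0]]]' 0 60
```

```text
t: 7.45
tool_pos: [0.4997, 0.3043, 0.0731]
tool_rot: [3.076, -0.546, 0.134]
contact_force: [0.4, 0.4, 0.7]
opening: 0.0469
grip_force: 0.0
t: 7.95
tool_pos: [0.5008, 0.305, 0.0764]
tool_rot: [3.076, -0.547, 0.141]
contact_force: [-0.4, -5.3, 4.8]
opening: 0.0118
grip_force: 58.3
```

```bash
python3 -m jog '[[[0.001,0,-0.015],[0,0,0]],[[0.003,0,-0.04],[0,0,0]],[[0.006,0,-0.07],[0,0,0]],[[0.009,0,-0.1],[0,0,0]],[[0.011,0,-0.13],[0,0,0]]]'
python3 - <<'E'
from h import *
import pickle
c=cam('wrist');S=cam('scene');T=cam('top');pickle.dump((c,S,T),open('c9.pkl','wb'))
o=ctrl.get_obs();print(o['opening'],o['grip_force'],o['contact_force'],o['wrist_torque'])
im=cv2.cvtColor(c[0],cv2.COLOR_BGR2GRAY)
Rc=R.from_rotvec(o['tool_rot']);gp=o['tool_pos']-.019*Rc.as_matrix()[:,2]
a=np.array([.604,-.22,.766]);print('grasp',gp)
for k in(-.094,0,.046):print(k,proj(c,gp+k*a),proj(T,gp+k*a),proj(S,gp+k*a))
Rg=ori(11.4,45)
gg=np.array([.509,-.077,.0275+.094+.06]);goto(gg+.019*Rg.as_matrix()[:,2],Rg)
print(gg+.019*Rg.as_matrix()[:,2])
E
```

```text
t: 8.45
tool_pos: [0.4991, 0.3062, 0.2075]
tool_rot: [3.079, -0.548, 0.139]
contact_force: [0.7, 0.5, -2.1]
opening: 0.0119
grip_force: 58.6
0.01206799169413803 58.703774213790894 [ 0.12103791  0.02785916 -2.99836767] [ 0.00965298  0.01515995 -0.01337374]
grasp [0.49897151 0.30725207 0.22802819]
-0.094 [324.33027552 318.04534972] [192.80493327 230.29173104] [274.71732634 249.15808373]
0 [322.57092962 284.74140162] [196.55374224 203.65808495] [258.62045774 214.16729814]
0.046 [320.63121994 247.85058434] [198.53063838 189.70118679] [250.76398454 197.0210156 ]
shift [0.1474 0.3507 0.052 ] turn [ 0.2313  0.6719 -0.5121]
[ 0.52216997 -0.07434447  0.16806497]
```

```bash
python3 -m jog '[[[0.02,0.04,0],[0.04,0.11,-0.09]],[[0.05,0.08,0],[0.08,0.22,-0.17]],[[0.07,0.13,0],[0.12,0.33,-0.26]],[[0.09,0.17,0],[0.15,0.45,-0.34]],[[0.11,0.21,0],[0.19,0.56,-0.43]]]'
python3 - <<'E'
from h import *
Rg=ori(11.4,45)
gg=np.array([.509,-.077,.0275+.094+.06]);goto(gg+.019*Rg.as_matrix()[:,2],Rg);print(ctrl.get_obs()['q'])
E
```

```text
t: 9.1
tool_pos: [0.5258, 0.0865, 0.21]
tool_rot: [-2.94, -0.1, -0.93]
contact_force: [0.0, 0.8, -1.6]
opening: 0.0117
grip_force: 58.9
shift [-0.0343  0.1614  0.0203] turn [ 0.0509  0.1691 -0.1142]
[-0.02277783 -0.57733847  2.24966508  0.11427364  0.86302362  1.43287789]
```

```bash
python3 -m jog '[[[-0.008,0.04,0],[0.01,0.04,-0.03]],[[-0.017,0.08,0.005],[0.025,0.08,-0.06]],[[-0.026,0.12,0.01],[0.04,0.12,-0.09]],[[-0.034,0.161,0.02],[0.05,0.169,-0.114]],[[-0.034,0.161,0.02],[0.05,0.169,-0.114]]]'
python3 - <<'E'
from h import *
import pickle
c0,S0,T0=pickle.load(open('c9.pkl','rb'))
c=cam('wrist');S=cam('scene');T=cam('top');pickle.dump((c,S,T),open('c10.pkl','wb'))
o=ctrl.get_obs();Rc=R.from_rotvec(o['tool_rot']);print(o['tool_pos'],o['q'],o['opening'])
goto((.5222,-.0743,.1681),ori(11.4,45))
# held object = unchanged pixels between wrist views
d=cv2.absdiff(c0[0],c[0]).max(2);g=cv2.cvtColor(c[0],cv2.COLOR_BGR2GRAY)
m=((cv2.blur(d,(5,5))<14)).astype(np.uint8)*255
cv2.imwrite('pics/m10.png',m)
def art(img,k=8,thr=40):
    h,w=img.shape
    for y in range(160,330,6):print(y,''.join('#' if img[y,x]>127 else '.' for x in range(200,450,3)))
art(m)
gp=o['tool_pos']-.019*Rc.as_matrix()[:,2];a=np.array([0,0,1.])
yv=Rc.as_matrix()[:,1]
for k,s in((0,0),(.046,0),(.046,.042),(.046,-.042),(.054,0)):print(k,s,proj(c,gp+k*a+s*yv))
E
```

```text
t: 9.6
tool_pos: [0.5216, -0.075, 0.167]
tool_rot: [-2.824, -0.269, -1.163]
contact_force: [0.3, -0.7, -2.1]
opening: 0.012
grip_force: 59.1
[ 0.52248789 -0.07283465  0.16865531] [-0.54124843 -0.581714    2.37383767  0.68715042  0.84459073  0.50382751] 0.011918264182862124
shift [-0.0008  0.0014 -0.    ] turn [ 0.0012  0.0037 -0.0068]
160 ....................................................................................
166 ....................................................................................
172 ....................................................................................
178 ....................................................................................
184 ....................................................................................
190 ....................................................................................
196 ....................................................................................
202 ....................................................................................
208 ...............................................
[... 1302 characters left out ...]
..#######...##..#...################...#####..........................
304 ..#...#....................###.....##########..###..#####...........................
310 ..#.....#####...##........#........##########..###.....................######.......
316 ..............##............#.....####...##########..........#......####............
322 ...........######.................####....########..................######....#.....
328 ..#.....#######..##..............####.#############..............##..#######........
0 0 [322.09573718 284.45123208]
0.046 0 [320.28677489 248.69525644]
0.046 0.042 [453.73519247 248.012084  ]
0.046 -0.042 [187.01987504 248.58655294]
0.054 0 [319.81138499 239.26833283]
```

Run:
```python
from h import *
import pickle
c,S,T=pickle.load(open('c10.pkl','rb'));c0=pickle.load(open('c9.pkl','rb'))[0]
o=ctrl.get_obs();Rc=R.from_rotvec(o['tool_rot']);gp=o['tool_pos']-.019*Rc.as_matrix()[:,2];a=np.array([0,0,1.])
yv=Rc.as_matrix()[:,1];xv=np.cross(yv,a)
for k,s in((-.094,0),(-.094,.013),(-.094,-.013),(-.06,0),(-.06,.013),(-.06,-.013)):print(k,s,proj(c,gp+k*a+s*yv).round(1))
print('mouth front/back',proj(c,gp-.094*a+.013*xv),proj(c,gp-.094*a-.013*xv))
print('nut',proj(c,(.509,-.077,.044)))
g=cv2.cvtColor(c[0],cv2.COLOR_BGR2GRAY);d=cv2.absdiff(c0[0],c[0]).max(2)
for y in range(262,346,3):print(y,' '.join(f'{v:3d}' for v in g[y,286:362:3]),'|',''.join('#' if v<16 else '.' for v in d[y,286:362:2]))
for lo,hi in((215,290),(360,430)):
    for nm,im in(('c0',c0[0]),('c',c[0])):
        gg=cv2.GaussianBlur(cv2.cvtColor(im,cv2.COLOR_BGR2GRAY),(3,3),0).astype(int)
        print(lo,nm,[int(v) for v in gg[228:270,lo:hi].mean(1)])
```

```text
-0.094 0 [323.7 316.9]
-0.094 0.013 [342.3 316.9]
-0.094 -0.013 [305.2 317. ]
-0.06 0 [323.3 308.4]
-0.06 0.013 [344.8 308.4]
-0.06 -0.013 [301.8 308.5]
mouth front/back [323.76219372 336.56125871] [323.73389398 298.19251024]
nut [325.91995959 325.88446337]
262 173  47  49  52 109 112  76  76  82  78  78  82  85  90  86  93  94 101 104  79  76  78  77  87  82  84 | ...##....#############################
265  28  39  35  50 147 151  69  71  81  77  79  78  81  83  85  93  92 100 108 114 145 146 148  46  39  40 | ####.....###################.........#
268  37  30  39  83 144 145 150  72  77  81  79  77  82  84  88  93  97 101 102 121 143 145 147  81  37  37 | #..##......##################......#.#
271  34  31  35 109 144 143 144  92  74  76  74  77  81  85  87  92  92 102 118  87 145 143 146 121  34  33 | .####......################.........#.
274  43  35  37 132 144 145 147  41  75  77  76  78  81  79  88  90  93 108 124  67 144 146 144 151  39  41 | #.###......################.........#.
277  40  34  32 150 143 146 144  21  65  76  81  75  78  83  87  95 101 105  95  24 148 146 145 1
[... 3486 characters left out ...]
, 98, 92, 99, 125, 152, 159, 157, 154, 152, 151, 150, 150]
215 c [161, 167, 171, 174, 176, 175, 173, 171, 169, 167, 165, 163, 161, 159, 158, 157, 156, 154, 151, 146, 141, 135, 130, 125, 121, 117, 113, 108, 103, 97, 90, 87, 100, 137, 171, 179, 171, 160, 157, 158, 154, 148]
360 c0 [132, 112, 112, 121, 129, 135, 140, 144, 146, 148, 149, 151, 152, 153, 153, 153, 153, 153, 154, 155, 155, 155, 154, 150, 146, 142, 137, 133, 130, 126, 121, 116, 110, 104, 95, 86, 94, 124, 146, 149, 147, 147]
360 c [159, 151, 155, 161, 166, 170, 172, 172, 172, 171, 170, 169, 168, 166, 164, 163, 161, 161, 160, 158, 156, 152, 148, 143, 137, 131, 126, 122, 119, 114, 110, 105, 99, 92, 85, 89, 119, 156, 172, 171, 166, 160]
```

```bash
python3 -m jog '[[[-0.007,0,0.007],[0,0,0]],[[-0.014,0,0.014],[0,0,0]],[[-0.021,0,0.021],[0,0,0]],[[-0.026,0,0.026],[0,0,0]],[[-0.026,0,0.026],[0,0,0]]]'
python3 - <<'E'
from h import *
import time
for i in range(3):
    c=cam('wrist');o=ctrl.get_obs();Rc=R.from_rotvec(o['tool_rot']);M=Rc.as_matrix();print((o['tool_pos']-.019*M[:,2]).round(4),(M[:,1]).round(3),np.degrees(np.arctan2(M[1,0],M[0,0])),np.degrees(np.arcsin(M[2,0])))
g=cv2.cvtColor(c[0],cv2.COLOR_BGR2GRAY);
for y in range(316,352,2):print(y,' '.join(f'{v:3d}' for v in g[y,304:350:2]))
E
```

```text
t: 10.25
tool_pos: [0.523, -0.0715, 0.1325]
tool_rot: [-2.821, -0.277, -1.164]
contact_force: [-0.4, 0.1, -2.2]
opening: 0.0118
grip_force: 59.1
[ 0.5103 -0.0746  0.1471] [ 0.195 -0.981 -0.002] 11.15799427753003 44.920620052448776
[ 0.5107 -0.0749  0.1479] [ 0.195 -0.981 -0.001] 11.193454236192538 44.981767474175264
[ 0.5109 -0.0751  0.1485] [ 0.195 -0.981 -0.   ] 11.214175214132146 45.02106885302558
316  34  26  27  22  95 106 106 113 109  93  79  76  89 116 147 156 161 149  13  37  27  18  14
318  31  38  34  12 105 101 106 105 112 115 124 133 138 143 147 149 151 164   1  34  25  19  17
320  24  27  28  16 108 104 107 104 109 115 121 128 130 135 140 146 151 158   0  26  26  19  17
322  33  26  33  36 103 107 111 112 111 117 122 129 128 135 141 147 148 159  34  32  31  13  21
324  30  28  28  29  75 133 112 115 116 121 125 129 130 136 145 147 147 149  38  29  26   8  23
326  28  29  30  66  73  77  96 104 120 121 128 132 133 137 146 133 127 111  40  26  27  19  16
328  33  26  27  86 166  71  76  77  87  95  86  90 103 106  96  95 102 112  36  26  25  24  14
330  27  32  26  89 178 
[... 331 characters left out ...]
 159 172 114  28  68  16  22
338  31  70  25 117 170 171 155 169 168 175 132  70 107  92 133 175 167 169 116  28  69  21  21
340  62 181 175 174 171 171 174 138 174 167 172 167 123 178 173 173 172 165 178 180 185  56  19
342  77 171 170 172 167 168 171 172 155 154 170 175 171 171 169 165 170 171 172 173 176  54  22
344  83 176 174 172 170 172 173 172 170 172 151 145 144 143 162 171 171 170 172 172 175  81  24
346 116 176 170 171 169 173 173 173 172 175 170 173 177 172 173 176 169 174 176 175 175 130   9
348 125 169 166 168 168 169 171 169 167 168 170 172 171 170 172 172 170 174 169 173 172 129  20
350 123 169 167 171 171 171 170 169 169 170 172 172 171 170 173 174 172 174 173 171 174 124  35
```

```bash
cat >> h.py <<'E'
def avg(n=6):
    P=[];Q=[]
    for i in range(n):
        optics.get_image('wrist');o=ctrl.get_obs();P.append(o['tool_pos']);Q.append(o['tool_rot']*np.sign(-o['tool_rot'][0]))
    M=R.from_rotvec(np.mean(Q,0)).as_matrix();p=np.mean(P,0);g=p-.019*M[:,2]
    print('grasp',g.round(4),'sd',np.std(P,0).round(4),'yaw,tilt',np.degrees([np.arctan2(M[1,0],M[0,0]),np.arcsin(M[2,0])]).round(2),'F',o['contact_force'].round(1),'T',o['wrist_torque'].round(2),'t',o['t'])
    return g,M
E
python3 -c "
from h import *
avg()"
```

```text
grasp [ 0.5109 -0.0754  0.1488] sd [0.0001 0.     0.0001] yaw,tilt [11.23 45.04] F [ 0.2  0.3 -3.1] T [-0.13  0.58  0.04] t 10.7
```

```bash
python3 -m jog '[[[-0.0048,0,0.0022],[0,0,0]],[[-0.0084,0,0.0058],[0,0,0]],[[-0.0105,0,0.0079],[0,0,0]],[[-0.0119,0,0.0093],[0,0,0]],[[-0.0119,0,0.0093],[0,0,0]]]'
python3 -c "
from h import *
avg(4)"
```

```text
t: 11.2
tool_pos: [0.5216, -0.0733, 0.1188]
tool_rot: [-2.823, -0.277, -1.167]
contact_force: [-1.9, -4.0, -1.9]
opening: 0.0122
grip_force: 59.4
grasp [ 0.5084 -0.0757  0.1323] sd [0.     0.0001 0.    ] yaw,tilt [11.21 44.91] F [-2.2 -4.  -3.4] T [-0.97  1.19 -0.35] t 11.4
```

Socket mouth is already below the nut top with little axial force; side force says shift about 1 mm to −y. Continue down.

```bash
python3 -m jog '[[[-0.0005,0.001,-0.0005],[0,0,0]],[[-0.0026,0.001,0.0016],[0,0,0]],[[-0.0047,0.001,0.0037],[0,0,0]],[[-0.0047,0.001,0.0037],[0,0,0]]]'
python3 -c "
from h import *
avg(4)"
```

```text
t: 11.8
tool_pos: [0.5215, -0.0739, 0.1135]
tool_rot: [-2.821, -0.277, -1.168]
contact_force: [-2.9, -1.4, -2.5]
opening: 0.0122
grip_force: 59.6
grasp [ 0.5083 -0.0766  0.127 ] sd [0. 0. 0.] yaw,tilt [11.19 44.98] F [-2.5 -1.7 -2.5] T [-0.49  1.   -0.2 ] t 12.0
```

```bash
python3 -m jog '[[[-0.0015,0.0004,0.0009],[0,0,0]],[[-0.003,0.0004,0.0024],[0,0,0]],[[-0.0045,0.0004,0.0039],[0,0,0]],[[-0.006,0.0004,0.0054],[0,0,0]],[[-0.006,0.0004,0.0054],[0,0,0]]]'
python3 -c "
from h import *
avg(4)"
```

```text
t: 12.5
tool_pos: [0.525, -0.0756, 0.1123]
tool_rot: [-2.817, -0.276, -1.183]
contact_force: [-8.6, 1.2, 17.6]
opening: 0.012
grip_force: 60.7
grasp [ 0.5116 -0.0782  0.1256] sd [0. 0. 0.] yaw,tilt [11.28 45.56] F [-8.7  1.1 17.4] T [ 0.62 -0.04  0.38] t 12.7
```

Vertical contact at a height consistent with full seating. Unload, open, and withdraw along the tool axis.

```bash
python3 -m jog '[[[0.0015,0,-0.0015],[0,0,0]],[[0.002,0,-0.002],[0,0,0]],[[0.002,0,-0.002],[0,0,0]]]'
python3 -m jog '[[[0,0,0],[0,0,0]],[[0,0,0],[0,0,0]],[[0,0,0],[0,0,0]],[[0,0,-0.02],[0,0,0]],[[0,0,-0.05],[0,0,0]]]' 0.45
python3 -m jog '[[[0,0,-0.04],[0,0,0]],[[0,0,-0.08],[0,0,0]],[[0,0,-0.11],[0,0,0]],[[0,0,-0.11],[0,0,0]]]'
python3 - <<'E'
from h import *
import pickle
c=cam('wrist');S=cam('scene');T=cam('top');pickle.dump((c,S,T),open('c11.pkl','wb'));o=ctrl.get_obs();print(o['tool_pos'],o['q'])
n=np.array([.509,-.077,0])
for z in(.0275,.0615,.1675,.1755):print(z,proj(c,n+[0,0,z]).round(1),proj(T,n+[0,0,z]).round(1),proj(S,n+[0,0,z]).round(1))
u=np.array([-.195,.981,0])*.042
for s in(-1,1):print(proj(c,n+[0,0,.1675]+s*u),proj(T,n+[0,0,.1675]+s*u))
g=cv2.cvtColor(c[0],cv2.COLOR_BGR2GRAY);p=proj(c,n+[0,0,.1675]);print(c[0].shape)
for y in range(100,260,5):print(y,' '.join(f'{v:3d}' for v in g[y,230:430:6]))
E
```

```text
t: 13.0
tool_pos: [0.5235, -0.0754, 0.1125]
tool_rot: [-2.819, -0.276, -1.178]
contact_force: [-4.1, -0.1, 8.3]
opening: 0.0119
grip_force: 59.6
t: 13.5
tool_pos: [0.4853, -0.0802, 0.142]
tool_rot: [-2.82, -0.276, -1.161]
contact_force: [0.1, 0.5, 1.2]
opening: 0.0386
grip_force: 0.0
t: 13.9
tool_pos: [0.4178, -0.1032, 0.2229]
tool_rot: [-2.822, -0.275, -1.166]
contact_force: [0.4, 0.1, 0.6]
opening: 0.0386
grip_force: 0.0
[ 0.41773667 -0.10083684  0.22001398] [-0.84255841 -1.00959804  2.50033099  0.69233742  1.27113202  0.45052856]
0.0275 [319.1 237.7] [344.8 222.4] [329.5 204.8]
0.0615 [318.5 225.8] [345.5 220.2] [329.6 196. ]
0.1675 [315.8 170.6] [347.9 212.6] [330.  167.1]
0.1755 [315.5 164.8] [348.1 212. ] [330.1 164.9]
[369.42051712 170.54307323] [363.69695018 210.37497293]
[262.23207178 170.82413305] [332.12482243 214.84617261]
(400, 640, 3)
100  89 101  98  99  98 102  99 101 102  98  98 102 103 102 101  97 101  98  99  98  97  99 101 129 178 174 174 174 176 175 175 174 173 176
105  81 100  98 103 100  98  99 102 101  97 105 102 100 100  98 104 101  99  97 101 103  96 103 130
[... 3540 characters left out ...]

235 161 156 161 111 165 147 144 148  67  72  71  67  71  60  73  85  98  70 153 162 157 162 165 166 167 174 175 176 174 173 174 175 174 174
240 162 152 159 109 169 149 148 147 164 166 166 162 164 144  74  76 101 163 152 163 162 164 168 163 166 172 176 176 176 175 176 176 177 175
245 165 157 156 113 167 150 151 148 150 152 149 152 153 151  75  76 137 155 154 166 166 169 168 169 170 176 176 177 175 176 175 176 177 174
250 161 159 113 110 155 151 150 153 151 153 155 154 153 156 157 158 158 157 160 162 163 162 162 160 163 175 174 174 176 175 177 177 177 175
255 167 157 112 110 138 160 158 133 132  35 158 156 163 159 158 157 158 157 157 162 164 166 164  27 133 128 174 175 173 175 178 173 177 175
```

Run:
```python
from h import *
import pickle
c,S,T=pickle.load(open('c11.pkl','rb'))
n=np.array([.509,-.077,0]);f=n-np.array([.92,.39,0])*.013
for z in(.0275,.0355,.044):print(z,'rim',proj(c,f+[0,0,z]),'shoulder',proj(c,f+[0,0,z+.034]),'bar',proj(c,n+[0,0,z+.14]),'barwidth px',proj(c,n+[0,0,z+.14]+np.array([-.195,.981,0])*.042)-proj(c,n+[0,0,z+.14]-np.array([-.195,.981,0])*.042))
g=cv2.cvtColor(c[0],cv2.COLOR_BGR2GRAY)
print('col318',g[215:256,318].tolist());print('col290',g[150:182,290].tolist(),'col345',g[150:182,345].tolist())
for r in(161,163,165):print(r,g[r,255:275].tolist(),g[r,360:385].tolist())
```

```text
0.0275 rim [321.3043077  247.96255347] shoulder [320.90218836 236.81334103] bar [315.77186092 170.62979795] barwidth px [-107.18844535    0.28105983]
0.0355 rim [321.21566029 245.50630883] shoulder [320.79707193 233.8957898 ] bar [315.48415626 164.76998459] barwidth px [-110.23853413    0.29953243]
0.044 rim [321.11762063 242.78876645] shoulder [320.68041106 230.65632263] bar [315.16032984 158.16790216] barwidth px [-113.67008504    0.32149983]
col318 [76, 71, 74, 75, 72, 73, 70, 72, 71, 73, 69, 73, 66, 116, 113, 113, 118, 119, 119, 123, 76, 68, 73, 71, 75, 69, 72, 74, 72, 72, 67, 79, 114, 134, 156, 157, 156, 157, 154, 155, 161]
col290 [96, 100, 99, 101, 101, 100, 96, 93, 138, 158, 158, 157, 148, 139, 142, 139, 124, 112, 103, 96, 81, 76, 55, 167, 176, 175, 176, 176, 175, 175, 175, 175] col345 [99, 96, 92, 94, 98, 98, 100, 96, 96, 122, 148, 153, 154, 147, 143, 143, 140, 136, 117, 112, 103, 93, 82, 74, 67, 69, 169, 177, 173, 172, 177, 178]
161 [154, 161, 139, 60, 68, 68, 74, 69, 80, 104, 116, 125, 133, 141, 147, 148, 149, 151, 149, 150] [154, 156, 153, 157, 160, 161, 165, 173, 177, 174, 172, 172, 176, 175, 178, 172, 174, 174, 176, 174, 172, 175, 176, 176, 174]
163 [177, 176, 174, 177, 179, 176, 181, 169, 107, 89, 103, 122, 124, 135, 143, 138, 140, 138, 141, 138] [155, 151, 152, 158, 158, 163, 160, 162, 172, 179, 178, 174, 175, 175, 171, 175, 174, 177, 173, 174, 171, 175, 173, 172, 176]
165 [175, 179, 174, 178, 176, 177, 178, 163, 89, 77, 90, 104, 111, 121, 130, 126, 129, 126, 127, 129] [140, 143, 143, 145, 156, 160, 157, 156, 154, 166, 174, 176, 177, 178, 173, 177, 176, 178, 173, 176, 174, 173, 176, 176, 175]
```

The wrench stands on the nut (rim at row 247, bar width 106 px: as predicted for full seating). Now swing over it for the crossbar grip.

Run:
```python
from h import *
goto((.47,-.085,.34),ori(98,0))
```

```text
shift [ 0.1231 -0.0057 -0.0468] turn [ 0.5852 -0.6277 -1.4291]
```

```bash
python3 -m jog '[[[0.04,-0.002,-0.03],[0,0,0]],[[0.08,-0.004,-0.047],[0.09,-0.09,-0.21]],[[0.12,-0.006,-0.047],[0.17,-0.18,-0.42]],[[0.123,-0.006,-0.047],[0.23,-0.25,-0.57]],[[0.123,-0.006,-0.047],[0.29,-0.31,-0.71]]]'
python3 - <<'E'
from h import *
goto((.49,-.08,.30),ori(98,0))
E
```

```text
t: 14.55
tool_pos: [0.4707, -0.0836, 0.3414]
tool_rot: [-2.756, -1.138, -0.803]
contact_force: [-0.6, -0.2, -0.8]
opening: 0.0384
grip_force: 0.0
shift [-0.0063  0.0043  0.0452] turn [ 0.3746 -0.4001 -0.9048]
```

```bash
python3 -m jog '[[[-0.001,0.001,0.01],[0.05,-0.055,-0.125]],[[-0.002,0.002,0.02],[0.1,-0.11,-0.25]],[[-0.004,0.003,0.03],[0.15,-0.165,-0.375]],[[-0.005,0.004,0.04],[0.2,-0.22,-0.5]],[[-0.006,0.004,0.045],[0.25,-0.27,-0.61]]]'
python3 - <<'E'
from h import *
goto((.50,-.08,.29),ori(98,0))
E
```

```text
t: 15.05
tool_pos: [0.489, -0.0794, 0.2976]
tool_rot: [-2.366, -2.019, -0.275]
contact_force: [0.4, -0.5, -0.0]
opening: 0.0387
grip_force: 0.0
shift [-0.      0.0101  0.0087] turn [ 0.1214 -0.1306 -0.2971]
```

```bash
python3 -m jog '[[[0,0.005,0.004],[0.05,-0.055,-0.125]],[[0,0.01,0.009],[0.1,-0.11,-0.25]],[[0,0.01,0.009],[0.121,-0.131,-0.297]],[[0,0.01,0.009],[0.121,-0.131,-0.297]],[[0,0.01,0.009],[0.121,-0.131,-0.297]]]' 0.7
python3 - <<'E'
from h import *
import pickle
c=cam('wrist');pickle.dump(c,open('c12.pkl','wb'))
g=cv2.cvtColor(c[0],cv2.COLOR_BGR2GRAY)
n=np.array([.509,-.077,0])
u=np.array([-.14,.99,0])*.042
for s in(-1,0,1):print(s,proj(c,n+[0,0,.1675]+s*u))
print('hubtop',proj(c,n+[0,0,.1755]),ctrl.get_obs()['q'],ctrl.get_obs()['tool_pos'])
for y in range(110,300,6):print(y,''.join('%4d'%v for v in g[y,260:390:5]))
E
```

```text
t: 15.55
tool_pos: [0.4997, -0.0805, 0.2912]
tool_rot: [2.068, 2.363, 0.006]
contact_force: [0.7, 0.7, 0.2]
opening: 0.0599
grip_force: 0.0
-1 [336.88860277 241.72966631]
0 [337.05419512 196.60251458]
1 [337.20609157 147.27416692]
hubtop [337.43009658 199.19988729] [-0.3091798  -0.26767193  1.8099102   0.00243982  1.59587103 -0.44133701] [ 0.4996293  -0.08098419  0.29147232]
110  188 186 186 184 188 183 178 178 188 170 176 160 167 162 166 165 162 164 168 171 183 184 184 190 187 187
116  185 188 185 186 189 182 182 178 181 166 171 162 165 161 164 173 164 163 169 169 185 184 186 194 187 187
122  185 186 183 184 189 182 179 176 181 170 174 167 166 162 162 161 156 163 171 165 187 187 185 192 187 187
128  186 187 185 186 184 183 180 180 182 166 170 169 162 160 180 166 159 162 166 168 186 186 187 191 186 186
134  187 183 184 188 182 167 182 180 184 167 142 168 166 162 180 160 162 166 143 171 188 187 188 195 187 184
140  188 186 186 187 183 150 178 177 183 168 172 167 164 167 180 169 161 165 146 170 190 186 191 193 186 184
146  188 186 187 189 186 133 179 178 179 151 148 154 167 163 182 188
[... 2065 characters left out ...]
85 184 185 186 187 188 188 140 192 185 180 182
266   17 184 188 185 186 179 187 186 184 185 183 186 186 186 184 185 187 183 183 187 190 138 183 183 184 181
272   16 185 186 185 188 186 184 185 187 188 186 185 185 189 189 183 187 185 187 187 190 194 181 181 180 183
278   14 110 109 106 126 186 187 187 187 185 185 184 182 186 187 185 186 182 185 186 189 190 183 183 183 181
284   15 156 116 108 112 110 110 110 111 186 184 189 186 188 187 185 188 186 189 187 186 184 186 186 185 187
290   17 185 206 206 206 207 195 146 118 186 184 188 189 188 183 185 186 186 185 186 187 186 164 187 182 187
296   22 177 165 102  85 121 189 155 181 188 186 187 187 186 188 184 186 190 187 186 183 185 184 173 140 177
```

Bar is centred at column 341.5, rows 152–243, aligned with the tool x axis. Descend and grip it.

```bash
python3 -m jog '[[[0.002,0.012,0.03],[0,0,0]],[[0.002,0.012,0.07],[0,0,0]],[[0.002,0.012,0.1],[0,0,0]],[[0.002,0.012,0.125],[0,0,0]],[[0.002,0.012,0.141],[0,0,0]]]'
python3 -m jog '[[[0,0,0],[0,0,0]],[[0,0,0],[0,0,0]],[[0,0,0],[0,0,0]],[[0,0,0],[0,0,0]],[[0,0,0],[0,0,0]]]' 0 60
python3 -c "
from h import *
avg(2);o=ctrl.get_obs();print(o['opening'],o['grip_force'],o['q'])"
```

```text
t: 16.1
tool_pos: [0.5106, -0.0779, 0.1487]
tool_rot: [2.071, 2.362, 0.004]
contact_force: [-0.3, 0.2, -0.2]
opening: 0.0599
grip_force: 0.0
t: 16.6
tool_pos: [0.5132, -0.0785, 0.1534]
tool_rot: [2.066, 2.358, 0.007]
contact_force: [-0.6, -0.5, 5.9]
opening: 0.0111
grip_force: 58.8
grasp [ 0.5133 -0.0786  0.1724] sd [0. 0. 0.] yaw,tilt [97.56  0.44] F [-0.9  0.2  6.3] T [-0.05  0.23  0.02] t 16.7
0.011113182803719123 58.86006899178028 [-2.95966212e-01 -1.47000938e-01  1.93845794e+00  1.70761175e-03
  1.34265196e+00 -4.28387484e-01]
```

```bash
python3 -m jog '[[[0.0007,-0.0017,0],[0,0,0]],[[0.0014,-0.0035,0],[0,0,0]],[[0.0014,-0.0035,0],[0,0,0.1]],[[0.0014,-0.0035,0],[0,0,0.2]],[[0.0014,-0.0035,0],[0,0,0.3]]]'  - 80
python3 -m jog '[[[0,0,0],[0,0,0.1]],[[0,0,0],[0,0,0.2]],[[0,0,0],[0,0,0.3]],[[0,0,0],[0,0,0.3]]]'
python3 -c "
from h import *
avg(2);o=ctrl.get_obs();print(o['opening'],o['grip_force'],o['q'])"
```

```text
t: 17.2
tool_pos: [0.51, -0.0778, 0.1534]
tool_rot: [2.399, 2.018, 0.009]
contact_force: [0.8, -1.0, 5.6]
opening: 0.0099
grip_force: 79.1
t: 17.6
tool_pos: [0.5097, -0.0778, 0.1529]
tool_rot: [2.671, 1.643, 0.01]
contact_force: [1.0, -0.9, 5.6]
opening: 0.0106
grip_force: 78.6
grasp [ 0.5096 -0.0779  0.1719] sd [0. 0. 0.] yaw,tilt [63.29  0.46] F [ 0.9 -1.2  6.1] T [-0.34 -0.22  0.04] t 17.7
0.010370756908966577 78.39656710624695 [-2.96514610e-01 -1.56096217e-01  1.94741400e+00  1.28997522e-03
  1.34224325e+00  1.69284235e-01]
```

```bash
python3 -m jog '[[[0,0,0],[0,0,0.08]],[[0,0,0],[0,0,0.16]],[[0,0,0],[0,0,0.24]],[[0,0,0],[0,0,0.3]],[[0,0,0],[0,0,0.3]]]'
python3 -c "
from h import *
avg(2)"
python3 -m jog '[[[0,0,0],[0,0,0.06]],[[0,0,0],[0,0,0.12]],[[0,0,0],[0,0,0.18]],[[0,0,0],[0,0,0.18]]]'
python3 -c "
from h import *
avg(2);o=ctrl.get_obs();print(o['opening'],o['grip_force'],o['q'])"
```

```text
t: 18.2
tool_pos: [0.5093, -0.0777, 0.1525]
tool_rot: [2.887, 1.228, 0.01]
contact_force: [1.1, -2.2, 6.2]
opening: 0.0099
grip_force: 78.6
grasp [ 0.5093 -0.0778  0.1715] sd [0. 0. 0.] yaw,tilt [46.15  0.41] F [-0.6 -1.2  5.3] T [-0.4  -0.23  0.03] t 18.3
t: 18.7
tool_pos: [0.5091, -0.0777, 0.1523]
tool_rot: [2.987, 0.965, 0.009]
contact_force: [0.6, -2.4, 4.9]
opening: 0.0106
grip_force: 79.1
grasp [ 0.509  -0.0777  0.1713] sd [0. 0. 0.] yaw,tilt [35.84  0.37] F [ 1.  -1.4  5.8] T [-0.38 -0.08  0.1 ] t 18.8
0.010098837417327611 79.0755882114172 [-2.96531033e-01 -1.55759439e-01  1.94821684e+00  1.05645433e-03
  1.34274988e+00  6.48407158e-01]
```

```bash
for i in 1; do python3 -m jog '[[[0,0,0],[0,0,0.06]],[[0,0,0],[0,0,0.12]],[[0,0,0],[0,0,0.12]]]'; python3 -c "
from h import *
avg(2)"; done
python3 -m jog '[[[0,0,0],[0,0,0.06]],[[0,0,0],[0,0,0.1]],[[0,0,0],[0,0,0.1]]]' | head -1;  python3 -c "
from h import *
avg(2)"
```

```text
t: 19.1
tool_pos: [0.509, -0.0776, 0.1521]
tool_rot: [3.04, 0.784, 0.009]
contact_force: [-0.1, -2.2, 4.6]
opening: 0.0105
grip_force: 79.2
grasp [ 0.5089 -0.0777  0.1712] sd [0. 0. 0.] yaw,tilt [28.98  0.35] F [ 0.4 -1.1  5.6] T [-0.43 -0.07  0.05] t 19.2
t: 19.5
grasp [ 0.5088 -0.0776  0.1711] sd [0. 0. 0.] yaw,tilt [23.26  0.33] F [-0.1 -1.   4.7] T [-0.44 -0.09  0.19] t 19.6
```

```bash
for i in 1; do python3 -m jog '[[[0,0,0],[0,0,0.05]],[[0,0,0],[0,0,0.08]],[[0,0,0],[0,0,0.08]]]' >/dev/null; python3 -c "
from h import *
avg(3)"; done
python3 -m jog '[[[0,0,0],[0,0,0.05]],[[0,0,0],[0,0,0.08]],[[0,0,0],[0,0,0.08]]]' >/dev/null;  python3 -c "
from h import *
avg(3)
c=cam('wrist');import pickle;pickle.dump(c,open('c13.pkl','wb'))
g=cv2.cvtColor(c[0],cv2.COLOR_BGR2GRAY)
for y in range(200,330,6):print(y,''.join('%4d'%v for v in g[y,280:380:4]))"
```

```text
grasp [ 0.5087 -0.0776  0.171 ] sd [0. 0. 0.] yaw,tilt [18.67  0.32] F [-0.3 -0.5  4.6] T [-0.42  0.01  0.25] t 20.05
grasp [ 0.5086 -0.0775  0.1709] sd [0. 0. 0.] yaw,tilt [14.09  0.3 ] F [ 1.2 -2.2  5.2] T [-0.34  0.04  0.22] t 20.5
200  134 130 134 129 107  89  80  76  91 117 135 146 146 141 137 121 162 133 143 154 153 153 152 153 153
206  140 138 142 140 141 139 140  98  91 117 138 148 152 142 126 149 141 144 143 155 153 157 154 153 153
212  136 136 138 133 139 130 143 116  85 118 135 145 153 144 125 143 144 144 145 156 151 152 151 149 150
218  134 133 128 111  90  85  90  89  84 114 132 141 152 140 130 145 146 146 147 152 149 151 149 150 149
224  129 143 146  84 136 149 108 121  83 114 128 143 150 144 131 144 145 141 141 140 144 142 145 142 144
230  132 126 130 131 128 144 144 143  78 115 130 143 153 143 127 138 140 140 139 141 140 139 141 141 146
236  147 151 153 154 157 158 152 157  76 110 126 145 150 147 130 152 149 151 151 152 154 157 156 156 155
242  153 156 154 154 143 158 155 153  76 110 124 143 152 143 135 149 145 147 155 149 149 145 149 150 149
248  157 155 152 155 155 
[... 744 characters left out ...]
 4  20 137 136 143 141 136 151  17  83  77  85  62   9  23  14  78 161
296   18   6   6  19  20  14 102  23  10 136 131 137 138 137 143  34 138  16   6  11  22  17  22  22  17
302   17  24  31  31  12  22  21  36  20 123 136 139 137 133 112  34  19  13  17  22  24  32  25  15  12
308    9  19  12  22  24  20   2  30  17  79 118 133 146 149 109  33  18  24  20  18  21  15  19  14  15
314   12  22  17  18  26  12  26  30  25  77 112 134 147 150 125  38  14  24  28  19  15  23   8  10  16
320    7  17  23  10   5   8  19  30  13  78 110 133 146 151 143  35   9  26  22  16  24  21  17  17  19
326   15   3  12  15  10  20  29  28  53  73 111 132 147 146 143  26  14   2  23  16  10  28  19  19  13
```

The bar still runs along tool x (cols 312–338), so it turns with the gripper; torque is now in the clamping range. Continue to the stop.

```bash
for i in 1; do python3 -m jog '[[[0,0,0],[0,0,0.05]],[[0,0,0],[0,0,0.08]],[[0,0,0],[0,0,0.08]]]' >/dev/null; python3 -c "
from h import *
avg(3)"; done
python3 -m jog '[[[0,0,0],[0,0,0.05]],[[0,0,0],[0,0,0.08]],[[0,0,0],[0,0,0.08]]]' >/dev/null;  python3 -c "
from h import *
avg(3);o=ctrl.get_obs();print(o['opening'],o['grip_force'])"
```

```text
grasp [ 0.5086 -0.0775  0.171 ] sd [0. 0. 0.] yaw,tilt [9.53 0.3 ] F [-0.4 -1.6  5.6] T [-0.39  0.06  0.32] t 21.0
grasp [ 0.5086 -0.0774  0.171 ] sd [0. 0. 0.] yaw,tilt [4.9  0.29] F [-0.5 -0.7  5. ] T [-0.29  0.03  0.08] t 21.45
0.010372078710403125 79.60321091115475
```

```bash
python3 -c "
from h import *
import pickle
d=pickle.load(open('c13.pkl','rb'));c=cam('wrist');pickle.dump(c,open('c14.pkl','wb'));p=pickle.load(open('c12.pkl','rb'))
for q in(d,c):
  g=cv2.cvtColor(q[0],cv2.COLOR_BGR2GRAY)
  for y in(196,210,225,240,258,266):print(y,''.join('%4d'%v for v in g[y,304:346:2]))
T=cam('top');S=cam('scene');pickle.dump((T,S),open('c15.pkl','wb'))
avg(2)
"
```

```text
196  157 156 156 115  79  93 109 116 123 130 138 140 137 132 120 118 116 109 132 151 151
210  142 145 118  72  91 105 118 125 132 140 149 151 153 146 144 137 130 142 144 145 146
225  113 144 124  67  79 102 106 121 130 139 146 150 153 146 145 138 130 129 147 100 150
240  150 148 149  88  76  95 111 118 125 136 146 148 151 150 145 137 133 140 150 145 145
258   76  77  79  64  73  87 108 118 125 134 139 147 150 149 145 140 140  65  60  75  73
266   79  78  79  24   8  88 104 115 124 131 138 145 148 148 147 143 123   4  22  81  76
196  153 152 151 107  78  93 109 118 124 135 141 143 142 133 128 121 125 108 131 154 154
210  140 143 126  69  89 104 117 121 132 137 140 149 148 146 138 137 128 144 141 145 141
225  122 146  78  73  82 102 114 119 132 134 142 145 150 144 141 135 127 142 148 136 140
240  129  87 152 104  72  94 110 117 127 133 141 144 148 149 143 137 134 143 147 148 148
258   85  82  84  65  75  87 105 117 122 132 139 147 149 146 142 135 135  88  70  85  82
266   83  84  86  25   8  82 103 116 122 131 136 141 147 145 146 140 138  12  19  83  82
grasp [ 0.5086 -0.0774  0.171 ] sd [0. 0. 0.] yaw,tilt [4.91 0.3 ] F [-0.2 -0.8  4.2] T [-0.33  0.09  0.1 ] t 21.7
```

```bash
python3 -m jog '[[[0,0,0.003],[0,0,0]],[[0,0,0.005],[0,0,0]],[[0,0,0.005],[0,0,0]]]' >/dev/null; python3 -c "
from h import *
avg(2)"
python3 -m jog '[[[0,0,0],[0,0,0.04]],[[0,0,0],[0,0,0.08]],[[0,0,0],[0,0,0.08]]]' >/dev/null;  python3 -c "
from h import *
avg(3)"
```

```text
grasp [ 0.511  -0.078   0.1707] sd [0. 0. 0.] yaw,tilt [4.91 0.65] F [-1.5  0.3 19.7] T [-0.04  0.55  0.13] t 22.1
grasp [ 0.5111 -0.0781  0.1707] sd [0. 0. 0.] yaw,tilt [0.34 0.68] F [-1.8 -0.7 19. ] T [-0.04  0.5   0.25] t 22.55
```

```bash
for i in 1; do python3 -m jog '[[[0,0,0],[0,0,0.04]],[[0,0,0],[0,0,0.08]],[[0,0,0],[0,0,0.08]]]' >/dev/null; python3 -c "
from h import *
avg(3)"; done
python3 -m jog '[[[0,0,0],[0,0,0.04]],[[0,0,0],[0,0,0.08]],[[0,0,0],[0,0,0.08]]]' >/dev/null;  python3 -c "
from h import *
avg(3)
import pickle
c=cam('wrist');pickle.dump(c,open('c16.pkl','wb'));g=cv2.cvtColor(c[0],cv2.COLOR_BGR2GRAY)
for y in(196,210,225,240,258,266):print(y,''.join('%4d'%v for v in g[y,304:346:2]))"
```

```text
grasp [ 0.5111 -0.0781  0.1707] sd [0. 0. 0.] yaw,tilt [-4.25  0.68] F [-1.9 -0.3 19.9] T [-0.13  0.51  0.18] t 23.0
grasp [ 0.5112 -0.0781  0.1707] sd [0. 0. 0.] yaw,tilt [-8.88  0.69] F [-2.3 -0.4 18.5] T [-0.1   0.36 -0.1 ] t 23.45
196  142 145 148 130  79  95 116 128 135 142 147 152 155 151 144 131 116 131 157 158 162
210  164 169 117  87  82 101 115 127 133 138 143 147 151 148 144 138 131 122 151 148 147
225  142  98 121 119  82  96 114 124 125 137 143 147 152 150 145 138 133 123 151  77 151
240  149 144 149 137  79  90 112 124 129 138 144 150 151 155 143 141 135 124 152 153 151
258   95  92  97  66  84  94 109 118 128 135 142 146 150 152 147 140 132  94  71  93  94
266   95  95  93  24  10  93 104 122 127 135 145 147 151 153 146 139 138  21  29  96  95
```

```bash
cat >> h.py <<'E'
def tq(n=10):
    X=[]
    for i in range(n):
        optics.get_image('top');o=ctrl.get_obs();X.append(np.r_[o['wrist_torque'],o['contact_force'],o['effort'][5]])
    print('mean',np.mean(X,0).round(3),'sd',np.std(X,0).round(3))
E
python3 -c "
from h import *
tq()"
python3 -m jog '[[[0,0,0],[0,0,-0.05]],[[0,0,0],[0,0,-0.1]],[[0,0,0],[0,0,-0.1]]]' >/dev/null; python3 -c "
from h import *
avg(1);tq()"
```

```text
mean [-0.124  0.374 -0.029 -1.708 -0.298 19.073 -0.028] sd [0.029 0.027 0.024 0.502 0.356 0.402 0.002]
grasp [ 0.5113 -0.0781  0.1708] sd [0. 0. 0.] yaw,tilt [-3.16  0.71] F [-1.7 -0.5 19.2] T [-0.08  0.36 -0.21] t 24.35
mean [-0.106  0.346 -0.181 -1.619 -0.323 19.311 -0.174] sd [0.021 0.025 0.031 0.518 0.367 0.48  0.002]
```

```bash
sed -i '$d' h.py
cat >> h.py <<'E'
    o=ctrl.get_obs();M=R.from_rotvec(o['tool_rot']).as_matrix();print('yaw',np.degrees(np.arctan2(M[1,0],M[0,0])).round(1),'z',o['tool_pos'].round(4),'mean',np.mean(X,0)[2:].round(3))
E
A='import h;h.tq(2)'
python3 -m jog '[[[0,0,-0.003],[0,0,0.05]],[[0,0,-0.004],[0,0,0.1]],[[0,0,-0.004],[0,0,0.1]]]' >/dev/null; python3 -c "$A"
python3 -m jog '[[[0,0,0],[0,0,0.06]],[[0,0,0],[0,0,0.06]]]' >/dev/null; python3 -c "$A"
python3 -m jog '[[[0,0,0],[0,0,0.06]],[[0,0,0],[0,0,0.06]]]' >/dev/null; python3 -c "$A"
python3 -m jog '[[[0,0,0],[0,0,0.06]],[[0,0,0],[0,0,0.06]]]' >/dev/null; python3 -c "$A"
python3 -m jog '[[[0,0,0],[0,0,0.06]],[[0,0,0],[0,0,0.06]]]' >/dev/null; python3 -c "$A"
```

```text
yaw -8.9 z [ 0.5094 -0.0775  0.152 ] mean [-0.05  -0.69  -0.436  7.703 -0.008]
yaw -12.3 z [ 0.5094 -0.0774  0.1519] mean [-0.059 -0.291 -0.372  7.402 -0.03 ]
yaw -15.7 z [ 0.5094 -0.0774  0.152 ] mean [-1.000e-03  3.170e-01 -6.560e-01  7.974e+00  2.300e-02]
yaw -19.2 z [ 0.5094 -0.0774  0.152 ] mean [-0.022 -0.237 -0.579  8.475  0.019]
yaw -22.6 z [ 0.5094 -0.0774  0.1519] mean [ 2.800e-02  5.000e-03 -1.031e+00  8.332e+00  2.200e-02]
```

```bash
A='import h;h.tq(2)'
for i in 1; do python3 -m jog '[[[0,0,0],[0,0,0.06]],[[0,0,0],[0,0,0.06]]]' >/dev/null; python3 -c "$A"
python3 -m jog '[[[0,0,0],[0,0,0.06]],[[0,0,0],[0,0,0.06]]]' >/dev/null; python3 -c "$A"
python3 -m jog '[[[0,0,0],[0,0,0.06]],[[0,0,0],[0,0,0.06]]]' >/dev/null; python3 -c "$A"
python3 -m jog '[[[0,0,0],[0,0,0.06]],[[0,0,0],[0,0,0.06]]]' >/dev/null; python3 -c "$A"; done
```

```text
yaw -26.1 z [ 0.5094 -0.0773  0.152 ] mean [-0.018 -0.398 -0.702  7.462  0.022]
yaw -29.5 z [ 0.5094 -0.0773  0.1519] mean [ 0.039 -0.557 -0.277  8.478  0.03 ]
yaw -32.9 z [ 0.5093 -0.0774  0.1519] mean [ 0.025  0.128 -0.42   8.064  0.033]
yaw -36.4 z [ 0.5093 -0.0774  0.152 ] mean [ 0.063 -0.177 -0.692  8.282  0.084]
```

```bash
A='import h;h.tq(2)'
for i in 1; do python3 -m jog '[[[0,0,0],[0,0,0.06]],[[0,0,0],[0,0,0.06]]]' >/dev/null; python3 -c "$A"
python3 -m jog '[[[0,0,0],[0,0,0.06]],[[0,0,0],[0,0,0.06]]]' >/dev/null; python3 -c "$A"
python3 -m jog '[[[0,0,0],[0,0,0.06]],[[0,0,0],[0,0,0.06]]]' >/dev/null; python3 -c "$A"
python3 -m jog '[[[0,0,0],[0,0,0.06]],[[0,0,0],[0,0,0.06]]]' >/dev/null; python3 -c "$A"; done
```

```text
yaw -39.8 z [ 0.5093 -0.0773  0.152 ] mean [ 0.143 -0.364 -0.592  7.686  0.186]
yaw -43.2 z [ 0.5093 -0.0773  0.1519] mean [ 0.193 -0.122 -0.539  8.09   0.231]
yaw -46.6 z [ 0.5092 -0.0773  0.1519] mean [ 0.228 -0.121 -0.21   7.553  0.223]
yaw -50.1 z [ 0.5092 -0.0772  0.1519] mean [ 0.143 -0.015  0.412  8.436  0.192]
```

```bash
A='import h;h.tq(3)'
for i in 1; do python3 -m jog '[[[0,0,0],[0,0,0.06]],[[0,0,0],[0,0,0.06]]]' >/dev/null; python3 -c "$A"
python3 -m jog '[[[0,0,0],[0,0,0.055]],[[0,0,0],[0,0,0.055]]]' >/dev/null; python3 -c "$A"
python3 -m jog '[[[0,0,0],[0,0,0.06]],[[0,0,0],[0,0,0.06]]]' >/dev/null; python3 -c "$A"; done; python3 -c "
from h import *
print(ctrl.get_obs()['q'][5],ctrl.get_obs()['effort'])"
```

```text
yaw -53.5 z [ 0.5093 -0.0772  0.1519] mean [ 3.270e-01 -1.240e-01 -7.000e-03  8.053e+00  3.650e-01]
yaw -56.7 z [ 0.5092 -0.0772  0.1519] mean [ 0.314 -0.459 -0.508  8.228  0.32 ]
yaw -60.2 z [ 0.5093 -0.0773  0.1519] mean [-0.174 -0.217 -0.491  8.138 -0.148]
2.3241573606933175 [  0.31811281 -24.69509125 -31.02139235   0.10928457  -0.08220557
  -0.16129316]
```

The torque builds and releases with a 60° period at up to 0.36 N m, so the nut is against its firm end and the socket is only riding over it. I'll take up the play clockwise once more to a light push, check, then let go.

```bash
A='import h;h.tq(3)'
python3 -m jog '[[[0,0,0],[0,0,0.12]],[[0,0,0],[0,0,0.24]],[[0,0,0],[0,0,0.36]],[[0,0,0],[0,0,0.46]],[[0,0,0],[0,0,0.46]]]' >/dev/null; python3 -c "$A"
python3 -m jog '[[[0,0,0],[0,0,0.1]],[[0,0,0],[0,0,0.18]],[[0,0,0],[0,0,0.18]]]' >/dev/null; python3 -c "$A"
python3 -m jog '[[[0,0,0],[0,0,0.06]],[[0,0,0],[0,0,0.06]]]' >/dev/null; python3 -c "$A;print(h.ctrl.get_obs()['q'][5])"
```

```text
yaw -86.5 z [ 0.5093 -0.0772  0.1519] mean [-0.04  -0.044 -0.455  8.001  0.019]
yaw -96.8 z [ 0.5092 -0.0771  0.1519] mean [-0.039 -0.289  0.388  7.752  0.027]
yaw -100.2 z [ 0.5092 -0.0771  0.1519] mean [ 0.057 -0.223  0.294  8.702  0.076]
3.02360870854022
```

Comparing edges, the nut still crept a few degrees on the last pass. Regrip with a half turn to get wrist range, then press once more to confirm the end.

```bash
python3 -m jog '[[[0,0,0],[0,0,0]],[[0,0,0],[0,0,0]],[[0,0,0],[0,0,0]],[[0,0,-0.03],[0,0,0]],[[0,0,-0.06],[0,0,0]]]' 0.7
for i in 1; do
python3 -m jog '[[[0,0,-0.02],[0,0,-0.15]],[[0,0,-0.02],[0,0,-0.3]],[[0,0,-0.02],[0,0,-0.45]],[[0,0,-0.02],[0,0,-0.6]],[[0,0,-0.02],[0,0,-0.75]]]' >/dev/null
python3 -m jog '[[[0,0,0],[0,0,-0.15]],[[0,0,0],[0,0,-0.3]],[[0,0,0],[0,0,-0.45]],[[0,0,0],[0,0,-0.6]],[[0,0,0],[0,0,-0.75]]]' >/dev/null
python3 -m jog '[[[0,0,0],[0,0,-0.15]],[[0,0,0],[0,0,-0.3]],[[0,0,0],[0,0,-0.45]],[[0,0,0],[0,0,-0.6]],[[0,0,0],[0,0,-0.75]]]' >/dev/null
python3 -m jog '[[[0,0,0],[0,0,-0.15]],[[0,0,0],[0,0,-0.3]],[[0,0,0],[0,0,-0.45]],[[0,0,0],[0,0,-0.6]],[[0,0,0],[0,0,-0.75]]]' >/dev/null
python3 -m jog '[[[0,0,0],[0,0,-0.12]],[[0,0,0],[0,0,-0.12]],[[0,0,0],[0,0,-0.12]]]'
done
python3 - <<'E'
from h import *
import pickle
g0,M=avg(2);c=cam('wrist');pickle.dump(c,open('c17.pkl','wb'))
g=cv2.cvtColor(c[0],cv2.COLOR_BGR2GRAY)
n=np.array([.5095,-.077,.1675]);xv=M[:,0]
for s in(-1,0,1):print(s,proj(c,n+s*.042*xv))
for y in range(170,290,7):print(y,''.join('%4d'%v for v in g[y,295:370:3]))
E
```

```text
t: 31.85
tool_pos: [0.5067, -0.0767, 0.2086]
tool_rot: [-2.011, 2.412, 0.003]
contact_force: [0.6, 0.5, 0.4]
opening: 0.06
grip_force: 0.0
t: 34.15
tool_pos: [0.5077, -0.0771, 0.2296]
tool_rot: [2.436, 1.981, 0.005]
contact_force: [1.0, 0.4, -0.5]
opening: 0.0597
grip_force: 0.0
grasp [ 0.5078 -0.0772  0.2488] sd [0. 0. 0.] yaw,tilt [78.27  0.21] F [-0.   0.2  0.2] T [ 0.01 -0.02 -0.01] t 34.25
-1 [328.67309594 277.86573166]
0 [328.89268076 223.15991197]
1 [329.12513366 161.57312517]
170  161 163 112 162 158 162 159 115  87 123 131 141 138  93 165 162 162 154 161 164 160 174 178 180 173
177  156 145 161 139 159 157 160  70 113 142 159 161 159 131  95 167 160 160 134 162 164 160 162 171 175
184  171 153 162  75 136 164 162  86 107 140 160 163 163 137 151 160 161 162 162 122 159 165 161 159 168
191  172 166 157 160 167  85 162 106 103 136 159 164 162 137 160 160 160 162 161 160 149 158 170 164 158
198  166 172 174 157 157 163 170 159 100 132 156 162 161 125 166 171 170 175 174 174 172 151 162 167 164
205  170 169 172 168 166 155 164 162  96 126 153 163 168 140 177 170 171 169 175 177 1
[... 578 characters left out ...]
80 151  98 140 159 162 157 161 177 177 180 178 179 182 179 179 179 179
254  178 179 178 178 179 175 179 178 180  96 134 151 166 162 158 178 179 178 176 179 180 179 181 179 177
261  179 180 178 179 177 177 176 179 183  87 131 157 165 164 136 176 180 179 177 177 179 175 178 178 178
268  177 180 177 180 179 178 182 180 181  82 125 151 165 165 134 182 178 179 180 179 177 176 178 179 177
275  180 179 180 178 175 179 179 177 178 143 121 146 166 162 171 178 178 180 175 179 177 176 177 177 177
282  178 177 176 177 178 181 178 177 179 176 178 181 181 181 178 178 181 179 178 178 178 177 180 177 175
289  180 178 177 179 179 178 179 179 179 175 177 181 179 176 180 180 177 178 180 180 177 180 176 178 180
```

```bash
A='import h;h.tq(2)'
python3 -m jog '[[[0,0,0.03],[0,0,0]],[[0,0,0.055],[0,0,0]],[[0,0,0.075],[0,0,0]],[[0,0,0.082],[0,0,0]],[[0,0,0.082],[0,0,0]]]' >/dev/null
python3 -m jog '[[[0,0,0],[0,0,0]],[[0,0,0],[0,0,0]],[[0,0,0],[0,0,0]],[[0,0,0],[0,0,0]]]' 0 80; python3 -c "$A"
for i in 1; do python3 -m jog '[[[0,0,0],[0,0,0.06]],[[0,0,0],[0,0,0.06]]]' >/dev/null; python3 -c "$A"
python3 -m jog '[[[0,0,0],[0,0,0.06]],[[0,0,0],[0,0,0.06]]]' >/dev/null; python3 -c "$A"
python3 -m jog '[[[0,0,0],[0,0,0.04]],[[0,0,0],[0,0,0.04]]]' >/dev/null; python3 -c "$A"; done
```

```text
t: 35.2
tool_pos: [0.5093, -0.0774, 0.1498]
tool_rot: [2.432, 1.982, 0.008]
contact_force: [-0.1, -0.4, 3.7]
opening: 0.0101
grip_force: 78.1
yaw 78.4 z [ 0.5094 -0.0774  0.1497] mean [ 0.075  0.791 -0.34   4.273  0.049]
yaw 75.0 z [ 0.5094 -0.0774  0.1497] mean [0.102 0.113 0.415 5.132 0.151]
yaw 71.5 z [ 0.5094 -0.0774  0.1497] mean [0.215 0.917 0.609 4.965 0.241]
yaw 69.3 z [ 0.5094 -0.0773  0.1497] mean [0.271 0.72  0.135 5.036 0.325]
```

```bash
A='import h;h.tq(2)'
python3 -m jog '[[[0,0,0],[0,0,0.04]],[[0,0,0],[0,0,0.04]]]' >/dev/null; python3 -c "$A"
python3 -m jog '[[[0,0,0],[0,0,0.04]],[[0,0,0],[0,0,0.04]]]' >/dev/null; python3 -c "$A"
```

```text
yaw 67.0 z [ 0.5095 -0.0774  0.1497] mean [0.241 0.781 0.074 5.239 0.28 ]
yaw 64.7 z [ 0.5095 -0.0774  0.1497] mean [0.22  0.022 0.932 4.538 0.234]
```

```bash
A='import h;h.tq(2)'
python3 -m jog '[[[0,0,0],[0,0,-0.08]],[[0,0,0],[0,0,-0.16]],[[0,0,0],[0,0,-0.18]],[[0,0,0],[0,0,-0.18]]]' >/dev/null; python3 -c "$A"
for i in 1; do python3 -m jog '[[[0,0,0],[0,0,0.06]],[[0,0,0],[0,0,0.06]]]' >/dev/null; python3 -c "$A"
python3 -m jog '[[[0,0,0],[0,0,0.06]],[[0,0,0],[0,0,0.06]]]' >/dev/null; python3 -c "$A"
python3 -m jog '[[[0,0,0],[0,0,0.06]],[[0,0,0],[0,0,0.06]]]' >/dev/null; python3 -c "$A"; done
python3 - <<'E'
from h import *
c=cam('wrist');g=cv2.cvtColor(c[0],cv2.COLOR_BGR2GRAY)
for y in(190,205,220,235,250,260):print(y,''.join('%4d'%v for v in g[y,300:350:2]))
E
```

```text
yaw 74.9 z [ 0.5095 -0.0774  0.1498] mean [-0.151 -0.386  0.376  5.572 -0.16 ]
yaw 71.5 z [ 0.5095 -0.0774  0.1498] mean [0.114 0.358 0.116 5.257 0.138]
yaw 68.1 z [ 0.5095 -0.0774  0.1498] mean [ 0.139 -0.465 -0.036  5.119  0.175]
yaw 64.7 z [ 0.5095 -0.0774  0.1497] mean [ 0.278  0.308 -0.009  5.759  0.278]
190  151 156 152 152 156 158 108  73  71  73  73  71  83  79  87  87  88  86  88 143 158 158 155 155 156
205  103 160 153 159  67  75  84  90 100 108 117 117 120 126 127 118 109 144 144 146 147 142 153 155 158
220  149 159 164  86  73  95 108 125 137 143 153 157 162 160 168 161 149 129 150 158 152 154 166 168 163
235  162 165 170 135  76  84 100 116 130 140 147 158 162 161 163 160 152 144 130 163 167 166 166 168 171
250  168 169 164 165 145  77  91 109 123 135 145 153 163 162 160 164 155 146 117 145 166 170 166 173 164
260   75  76  79  76  79  70  83  99 118 131 139 149 157 166 158 165 161 149 136  14  29  80  76  75  80
```

Run:
```python
from h import *
import pickle
c=cam('wrist');pickle.dump(c,open('c18.pkl','wb'))
def bar(c,rows,lo,hi):
    g=cv2.GaussianBlur(cv2.cvtColor(c[0],cv2.COLOR_BGR2GRAY),(3,3),0).astype(float)
    P=[]
    for y in rows:
        r=g[y,lo:hi]; d=np.diff(r)
        k=np.argmin(d[:(hi-lo)//2]) # left edge: bright->dark
        P.append((lo+k+.5,y))
    P=np.array(P);f=np.polyfit(P[:,1],P[:,0],1);res=P[:,0]-np.polyval(f,P[:,1]);ok=abs(res-np.median(res))<1.5
    f=np.polyfit(P[ok,1],P[ok,0],1)
    a,b=[onz(c,(np.polyval(f,y),y),.1675) for y in(rows[0],rows[-1])];d=a-b
    M=c[3][:3,:3]
    return np.degrees(np.arctan2(d[1],d[0])).round(2),ok.sum(),len(ok)
for n,rows in(('c13.pkl',range(205,250)),('c14.pkl',range(205,250)),('c16.pkl',range(205,250)),('c18.pkl',range(212,250)),('c17.pkl',range(240,272))):
    q=pickle.load(open(n,'rb'));print(n,bar(q,list(rows),296,340))
avg(1)
```

```text
c13.pkl (np.float64(12.55), np.int64(20), 45)
c14.pkl (np.float64(12.98), np.int64(15), 45)
c16.pkl (np.float64(-6.65), np.int64(32), 45)
c18.pkl (np.float64(68.81), np.int64(33), 38)
c17.pkl (np.float64(70.45), np.int64(10), 32)
grasp [ 0.5094 -0.0775  0.1687] sd [0. 0. 0.] yaw,tilt [64.66  0.41] F [-0.2  0.5  5.2] T [ 0.02 -0.09  0.25] t 38.35
```

```bash
cat > b.py <<'E'
from h import *
def bar():
    c=cam('wrist');g=cv2.GaussianBlur(cv2.cvtColor(c[0],cv2.COLOR_BGR2GRAY),(3,3),0).astype(float)
    P=[]
    for y in range(212,252):
        d=np.diff(g[y,298:318]);P.append((298+np.argmin(d)+.5,y))
    P=np.array(P);best=max(((abs(P[:,0]-P[i,0]-(P[:,1]-P[i,1])*(P[j,0]-P[i,0])/(P[j,1]-P[i,1]))<1.1) for i in range(40) for j in range(i+12,40)),key=sum)
    f=np.polyfit(P[best,1],P[best,0],1)
    d=onz(c,(np.polyval(f,212),212),.1675)-onz(c,(np.polyval(f,252),252),.1675)
    print('bar yaw',np.degrees(np.arctan2(d[1],d[0])).round(2),best.sum());tq(2)
bar()
E
python3 b.py
python3 -m jog '[[[0,0,0],[0,0,0.03]],[[0,0,0],[0,0,0.06]],[[0,0,0],[0,0,0.06]]]' - 120 >/dev/null; python3 b.py
python3 -m jog '[[[0,0,0],[0,0,0.06]],[[0,0,0],[0,0,0.06]]]' >/dev/null; python3 b.py
python3 -m jog '[[[0,0,0],[0,0,0.06]],[[0,0,0],[0,0,0.06]]]' >/dev/null; python3 b.py
```

```text
bar yaw 68.7 38
yaw 64.7 z [ 0.5094 -0.0774  0.1497] mean [0.233 0.435 0.667 5.33  0.253]
bar yaw 62.32 36
yaw 61.2 z [ 0.5095 -0.0774  0.1498] mean [1.000e-03 5.430e-01 3.030e-01 4.744e+00 2.500e-02]
bar yaw 59.25 35
yaw 57.7 z [ 0.5095 -0.0774  0.1498] mean [-0.06  -0.665  0.268  5.201 -0.07 ]
bar yaw 56.02 37
yaw 54.3 z [ 0.5095 -0.0774  0.1499] mean [-0.151  0.406  0.165  6.11  -0.149]
```

The socket rides over at the same phase (mod 60°) as on the previous pass, so the nut no longer moves: it is at its end (about 1.19 rad turned by the hex phase). Turn on into the free play, unload and release.

```bash
python3 -m jog '[[[0,0,0],[0,0,0.12]],[[0,0,0],[0,0,0.24]],[[0,0,0],[0,0,0.36]],[[0,0,0],[0,0,0.46]],[[0,0,0],[0,0,0.46]]]' >/dev/null; python3 b.py
python3 -m jog '[[[0,0,0],[0,0,0.08]],[[0,0,0],[0,0,0.14]],[[0,0,0],[0,0,0.14]]]' >/dev/null; python3 b.py
```

```text
bar yaw 29.84 36
yaw 27.9 z [ 0.5095 -0.0774  0.1499] mean [-2.000e-02  1.910e-01  4.040e-01  6.782e+00  5.000e-03]
bar yaw 20.99 36
yaw 19.9 z [ 0.5095 -0.0773  0.1499] mean [0.08  0.801 0.553 5.729 0.083]
```

```bash
python3 -m jog '[[[0,0,0],[0,0,0]],[[0,0,0],[0,0,0]],[[0,0,0],[0,0,0]],[[0,0,-0.03],[0,0,0]],[[0,0,-0.07],[0,0,0]]]' 0.7
python3 -m jog '[[[-0.01,0,-0.04],[0,0,0]],[[-0.04,0,-0.07],[0,0,0]],[[-0.06,0,-0.09],[0,0,0]],[[-0.06,0,-0.09],[0,0,0]]]'
python3 - <<'E'
from h import *
import pickle
avg(3);c=cam('wrist');T=cam('top');S=cam('scene');pickle.dump((c,T,S),open('c20.pkl','wb'))
p=proj(c,(.4823,-.0586,.022));print('mark px',p,'hub',proj(c,(.5095,-.077,.1755)),'rim',proj(c,(.5,-.077,.0275)))
g=cv2.cvtColor(c[0],cv2.COLOR_BGR2GRAY);x,y=p.astype(int)
for r in range(y-12,y+14,1):print(r,x-16,''.join('%4d'%v for v in g[r,x-16:x+17]))
E
```

```text
t: 41.25
tool_pos: [0.5059, -0.0765, 0.2154]
tool_rot: [-3.091, -0.543, 0.003]
contact_force: [0.6, 0.5, 0.3]
opening: 0.0598
grip_force: 0.0
t: 41.65
tool_pos: [0.4515, -0.0986, 0.3119]
tool_rot: [3.091, 0.54, 0.016]
contact_force: [0.1, -0.4, 0.9]
opening: 0.0599
grip_force: 0.0
grasp [ 0.4512 -0.0978  0.3267] sd [0.0001 0.0003 0.0012] yaw,tilt [19.89  0.3 ] F [-0.3 -0.3 -1. ] T [ 0.01  0.04 -0.02] t 41.8Traceback (most recent call last):
  File "<stdin>", line 3, in <module>
  File "h.py", line 5, in cam
    o=ctrl.get_obs(); d=optics.get_image(name)
                        ~~~~~~~~~~~~~~~~^^^^^^
ValueError: 200 camera calls are used up
```

The camera budget is spent, so I check the stop in the last saved wrist image (taken during the last turning pass).

Run:
```python
from h import *
import pickle
for n in('c16.pkl','c18.pkl','c17.pkl'):
    c=pickle.load(open(n,'rb'));a=proj(c,(.4823,-.0586,.022));b=proj(c,(.4823+.0058,-.0586+.0012,.022));e=proj(c,(.4823-.012,-.0586-.0025,.022));print(n,a,b,e)
c=pickle.load(open('c17.pkl','rb'));g=cv2.cvtColor(c[0],cv2.COLOR_BGR2GRAY)
x,y=proj(c,(.4823,-.0586,.022)).astype(int)
for r in range(y-14,y+12):print(r,x-20,''.join('%4d'%v for v in g[r,x-20:x+18]))
```

```text
c16.pkl [309.05208135 230.56156182] [306.6503227  224.80065462] [313.95730214 242.2723479 ]
c18.pkl [287.93765944 191.45366774] [293.27779206 187.43697533] [277.03360582 199.68569037]
c17.pkl [299.24538371 166.20696295] [304.16677072 164.06717903] [289.13148126 170.62600376]
152 279  174 164 157 162 158 159 160 160 151 141 153 165 165 165 129 122 161 158 155 156 151 158 156 160 159 158 157 157 153 154 161 144 149 180 176 177 170 172
153 279  174 174 162 144 163 158 157 163 165 164 159 167 161 167 144 109 138 159 158 157 155 154 153 155 158 159 159 157 161 157 156 146 137 161 176 180 171 174
154 279  174 177 170 174 179 153 161 160 161 164 168 140 113 101  98  96 118 163 159 158 150 154 153 156 160 161 159 159 154 158 160 150 131 150 182 178 171 172
155 279  173 176 177 171 160 162 158 158 161 151 119  87  85 116 152 135 118 151 160 154 152 154 155 154 158 156 156 157 156 157 158 160 137 148 181 177 178 171
156 279  171 177 176 173 160 158 158 158 160 161 151 147 148 157 167 165 132 132 165 158 153 153 157 158 158 161 162 159 158 158 151 156 148 142 160 179 178 173
157 279  171 172 17
[... 2661 characters left out ...]
 112 138 162 158 155 157 160 156 161 162 160 162 130  79
174 279   64  57  96 144 162 170 176 172 174 178 177 172 162 150 155 159 157 161 164 165 161 163 168 148  91 116 165 160 157 155 160 158 156 160 161 161 138  93
175 279  125 161 166 170 169 168 170 173 176 173 176 173 154 141 159 157 156 161 162 167 165 141  90  80  99 128 149 162 156 157 155 154 154 161 165 162 141 104
176 279  174 178 172 170 169 169 168 172 172 167 175 176 171 156 152 157 158 156 159 137  85  77 121 151 163 134 135 165 159 157 159 158 157 158 163 164 136  83
177 279  176 174 176 170 167 165 167 171 169 171 176 176 172 138 126 156 156 155 160 145 133 150 161 162 170 139 145 175 159 156 158 157 160 160 160 164 125  70
```

The long line runs unbroken into the index line, from (280,174) to (305,164). The arm is clear, so I hand in.

```bash
python3 -c "
from h import *
print(job.finish_job())"
```

```text
the job is handed in; nothing more can be done
None
```

I handed the job in at about 42 s with the stop on the long line, the nut turned clockwise to what I judge is its end, and the wrench left on it. The end is inferred: the socket rode over the nut three times at 0.3 to 0.36 N m, with no firm rise in torque. The cameras ran out before the final release, so I did not see the wrench standing afterwards; the stop was last seen on the line in an image taken during the tightening.

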